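Chuck the arbor and build the stepped guide-wheel pack

TASK

Set up the rotary station for the next guide roller: open the chuck, stand the arbor upright on the middle of the chuck face, and turn the chuck sleeve by its handle until all three jaws grip the arbor's base firmly. Then thread every nylon wheel that is laid out on the bench down the arbor's post, hub up, the largest first and each smaller one above the next larger, each fully home on what lies beneath it before the next goes on. Leave the chuck tight, and leave the bottle, bin and wrench alone.

Things in the scene. Friction and masses are not known exactly. Their poses are not given: they have to be found in the camera images.
- station: Fixed rotary station: square aluminium deck plate 270 x 270 mm, 14 mm thick, a 256 mm turntable disc on it (top at 20 mm), and the three-jaw chuck in the middle. Origin: centre of the deck's underside on the bench, on the chuck's axis; z up.
- chuck_face (a point): Centre of the chuck's flat steel face (132 mm in diameter), on the chuck's axis, 52 mm above the bench. The arbor stands on it.
- chuck_sleeve (a joint): Dark fluted ring (160 mm wide, top at 45 mm) around the chuck; moves all three jaws together. 0 to 1.3 rad, growing anticlockwise from above, which opens: jaw faces stand 26 mm + 10 mm per rad from the axis. Starts at 0 to 0.15; jaws meet the arbor base (radius 28 mm) at 0.2. Stays where left: friction takes 4 N at the handle; grip firmly with 10 to 20 N there.
- handle_grip (a point): Middle of the upper half of the sleeve's handle: an upright black plastic cylinder 24 mm in diameter from 30 to 82 mm above the bench, on a steel rod that stands out from the sleeve; its axis is 135 mm from the chuck's axis. This point is on the cylinder's axis, 70 mm above the bench; it moves round with the sleeve.
- jaw0: First of three identical steel jaws, 120 degrees apart on the chuck face, driven by the sleeve: 20 mm wide, 24 mm tall at the gripping end (the inner 16 mm) and 13 mm tall over the 18 mm behind it. The origin is not at the jaw but on the chuck's face, as far from the axis as the jaw has slid (10 mm per rad of sleeve).
- jaw1: Second jaw, as jaw0.
- jaw2: Third jaw, as jaw0.
- arbor: Loose metal arbor, 122 mm tall, about 0.4 kg, standing upright on the bench: a round aluminium base 56 mm in diameter and 36 mm tall, with a steel post 20 mm in diameter rising 86 mm from its middle (the top 6 mm tapers to 12 mm). Origin: centre of the base's underside; z up along the post. The wheels stack on the base's top, 36 mm above the origin.
- wheel_120: Natural (off-white) nylon wheel: disc 120 mm in diameter and 12 mm thick with a round hub, 44 mm in diameter and 24 mm tall, standing on the middle of its upper side; 36 mm tall in all, bore 24 mm right through, about 200 g. It lies flat on the bench, hub up. Origin: centre of its underside; z points up out of the hub.
- wheel_104: Natural (off-white) nylon wheel: disc 104 mm in diameter and 6 mm thick with a round hub, 44 mm in diameter and 12 mm tall, standing on the middle of its upper side; 18 mm tall in all, bore 24 mm right through, about 80 g. It lies flat on the bench, hub up. Origin: centre of its underside; z points up out of the hub. May be absent (then not part of the job).
- wheel_88: Natural (off-white) nylon wheel: disc 88 mm in diameter and 6 mm thick with a round hub, 44 mm in diameter and 12 mm tall, standing on the middle of its upper side; 18 mm tall in all, bore 24 mm right through, about 65 g. It lies flat on the bench, hub up. Origin: centre of its underside; z points up out of the hub. May be absent (then not part of the job).
- wheel_72: Natural (off-white) nylon wheel: disc 72 mm in diameter and 6 mm thick with a round hub, 44 mm in diameter and 12 mm tall, standing on the middle of its upper side; 18 mm tall in all, bore 24 mm right through, about 50 g. It lies flat on the bench, hub up. Origin: centre of its underside; z points up out of the hub. May be absent (then not part of the job).
- solvent_bottle: Bystander: white plastic bottle, 60 mm in diameter and 160 mm tall, standing. Origin: centre of its underside.
- screw_bin: Bystander: open grey plastic bin of screws, 110 x 160 mm, 55 mm tall. Origin: centre of its underside.
- wrench: Bystander: open-ended steel wrench 190 mm long, lying flat.
Not all that is in view belongs to the job. What is shaped like the arbor but green, orange or purple is not meant.

How it is judged:
On the way, in this order (a step that is already met when the one before it is completed fails the run):
1. the arbor stands on the chuck face, gripped by all three jaws (horizontal distance between arbor and chuck_face below 0.003 m and z of arbor in the frame of chuck_face between -0.002 and 0.002 m and angle between arbor's own z axis and vertical below 0.03 rad and value of joint chuck_sleeve below 0.225 rad and contact force between any of jaw0, jaw1, jaw2 and arbor above 3 N), for 0.2 s.
2. the 120 mm wheel is fully home on the post (horizontal distance between wheel_120 and arbor below 0.0035 m and angle between wheel_120's own z axis and vertical below 0.04 rad and z of wheel_120 in the frame of arbor between 0.0335 and 0.0385 m), for 0.2 s.
3. the 104 mm wheel is fully home on the post (horizontal distance between wheel_104 and arbor below 0.0035 m and angle between wheel_104's own z axis and vertical below 0.04 rad and z of wheel_104 in the frame of wheel_120 between 0.0335 and 0.0385 m), for 0.2 s.
4. the 88 mm wheel is fully home on the post (horizontal distance between wheel_88 and arbor below 0.0035 m and angle between wheel_88's own z axis and vertical below 0.04 rad and (z of wheel_88 in the frame of wheel_104 between 0.0155 and 0.0205 m or z of wheel_88 in the frame of wheel_120 between 0.0335 and 0.0385 m)), for 0.2 s.
5. the 72 mm wheel is fully home on the post (horizontal distance between wheel_72 and arbor below 0.0035 m and angle between wheel_72's own z axis and vertical below 0.04 rad and (z of wheel_72 in the frame of wheel_88 between 0.0155 and 0.0205 m or z of wheel_72 in the frame of wheel_104 between 0.0155 and 0.0205 m)), for 0.2 s.
At the end, for the whole second after the job is handed in: Arbor upright on the chuck face within 3 mm of centre, jaws closed on it (sleeve below 0.225 rad) and pressing over 3 N; every wheel present on the post, hub up, largest lowest, each within 2.5 mm of resting on the part beneath it; all at rest (all of step 1 and all of step 2 and all of step 3 and all of step 4 and all of step 5 and linear speed of each of wheel_120, wheel_104, wheel_88, wheel_72, arbor below 0.02 m/s); the robot touches nothing.
It fails at once if the bottle is knocked over (angle between solvent_bottle's own z axis and vertical above 0.5 rad).
It fails at once if the solvent bottle is shoved away (distance of solvent_bottle from where it was at the start of the episode above 0.04 m).
It fails at once if the screw bin is shoved away (distance of screw_bin from where it was at the start of the episode above 0.04 m).
It fails at once if the wrench is shoved away (distance of wrench from where it was at the start of the episode above 0.04 m).
Of wheel_104, wheel_88, wheel_72 only 2 to 3 are there at a start; the rules pass over those that are not, and their reading is None.
At some moment in a run one of wheel_120, wheel_104, wheel_88, wheel_72 may be knocked a few centimetres aside while the robot is not near it.
It also fails if it takes over 210 s, if anything falls off the work surface, if the arm or the gripper's body presses on something with over 40 N, if the wrist force passes 120 N, or if a joint passes its speed limit or range.

ROBOT

A 7-joint arm with a two-finger parallel gripper is mounted at the origin on the work surface. World frame = base frame: x ahead of the robot, y to its left, z up, the work surface at z = 0. Lengths are in m, angles in rad, forces in N, time in s.
With the tool pointing down it reaches from about 0.425 to 0.925 m from the base axis. Payload 6.8 kg.
Tool frame: the origin (TCP) lies midway between the tips of the shut fingers; the grasp point (between the pads) lies 19 mm behind it (bot.hold_point_z is the distance from the TCP to the grasp point, in m); z points along the fingers, y is the line along which they close (so a half turn about z gives the same grasp; the last joint's range is limited). The gripper opens to 85 mm and grips with 20 to 120 N. Pads are 22 mm wide; open, the fingers measure 114 mm over their backs; the gripper's body (76 mm by 85 mm) begins 54 mm behind the grasp point. The pads swing forward as they close: fully open they stand 13 mm farther back than shut.
Start: joints at [1.203, 0.477, 0.022, 1.555, -0.011, 1.109, -0.083], TCP at [0.173, -0.652, 0.231] pointing down, gripper open.
Joint ranges: [-2.96, 2.96], [-0.34, 2.1], [-1.41, 1.46], [0.24, 2.44], [-1.37, 4.51], [0.17, 1.92], [-2.96, 2.96]. Speed limits (rad/s): [2.39, 2.39, 3.14, 3.14, 3.14, 3.14, 3.14].

INTERFACE

Orientations are given as a unit quaternion [w, x, y, z].
In Python, from station import bot gives the robot as it stands. The module is installed in compiled form; this text tells all that it offers.
- The arm moves only by the tool step_arm, never from a script. Its argument "increments" is a list that holds one entry, the list of rows, each a list of 7 numbers: the opening, from -1 (shut) to 1 (fully open), then the shift along the tool's x, y, z in mm, then the turn, a rotation vector about the tool's x, y, z in degrees. In form: [[[grip, x, y, z, ax, ay, az], ...]]. A call has 1 to 10 rows; each row is the pose to reach, as a shift and turn from the pose commanded when the call began, along the tool's axes at that moment; what a row does not reach only later rows make up. A row lasts 1/12 s, in which the tool goes at most 41.7 mm and 7.16 degrees, less where a joint would pass 70% of its speed; a pose out of reach is approached as far as the arm can. A call with a gripper value outside its range is refused whole. The fingers move at their own pace and stop on an object; "force" is the grip in N (left out, the last holds). Time passes only in rows, so rows that repeat a pose let the fingers close. It gives the time, the measured TCP pose, the force, the opening and the grip force at its end, in the units of the state.
- bot.get_obs(): the state, without advancing time (a new reading comes with each control period).
- bot.read_camera(name): name is "scene" or "top"; returns a dict with "image" (384x512x3 uint8, red, green, blue), "camera_matrix" (3x3 intrinsics, pixels), "dist" ([k1, k2, p1, p2, k3] as OpenCV has them; the pictures are not rectified), "R" (3x3) and "t" (3): a world point X has camera coordinates R X + t. Camera axes: x right, y down, z forward; pixel columns grow to the right and rows downward; lengths in m; the calibration is good to about 2 mm. A picture is of the moment at which its call begins. There is no depth.
- bot.hand_in(): hands the job in; it is judged then, once.
The state is a dict: "t": time; "q": joint angles; "joint_vel": joint speeds; "joint_torque": joint torques, N m; "eef_pos": TCP position; "tool_rot": TCP orientation; "contact_force": force on the tool from outside, world axes, zero at the start; "torque": the same for the moment, N m; "gripper_width": opening from 0.0 (shut) to 1.0 (fully open); "grasp_force": force on a finger pad.
Only numpy, scipy, OpenCV 4.12 (cv2) and the standard library are available. Lean on these libraries where they do the work, as an engineer would, in place of code of your own. Each camera call takes 0.05 s, during which the arm holds its last target. There are 200 camera calls.

## Working session

There is one attempt and no reset: what is moved stays moved. The work goes in short steps, Python scripts to look and compute and a tool call to move; the robot and the scene stay as the last step left them, time stands still between calls to the robot, and variables do not carry over. Pictures are saved under pics/ and viewed, at most 14 in all, crops included, and the job is handed in when it is done.

Besides the shell and the picture viewer there is one more tool, called after ">>>" as name(argument=value, ...) on one line, values as JSON. step_arm: Moves the arm, as the interface text tells. Its arguments: {"type":"object","properties":{"increments":{"type":"array"},"force":{"type":"number"}},"required":["increments"]}

```bash
mkdir -p pics; python3 - <<'E'
from station import bot
import cv2,numpy as np,pickle
o=bot.get_obs(); print(o['t'],o['eef_pos'],o['tool_rot'],o['gripper_width'],bot.hold_point_z)
for n in('scene','top'):
    c=bot.read_camera(n); pickle.dump(c,open(n+'0.pkl','wb'))
    cv2.imwrite(f'pics/{n}0.png',cv2.resize(c['image'][:,:,::-1],(800,600),interpolation=cv2.INTER_CUBIC))
    print(n,c['camera_matrix'].tolist(),c['dist'],(-c['R'].T@c['t']).round(3),c['R'].round(3).tolist())
E
```

```text
0.0 [ 0.17320835 -0.65178595  0.23034372] [-8.80127577e-04  9.91574960e-01  1.29531030e-01 -1.91273963e-04] 0.9951349016432823 0.0187
scene [[417.4643750415946, 0.0, 258.32381825291014], [0.0, 417.4643750415946, 189.62941832001036], [0.0, 0.0, 1.0]] [-0.0064988  0.         0.         0.         0.       ] [ 1.156 -0.329  1.233] [[0.508, 0.861, 0.009], [0.742, -0.432, -0.513], [-0.438, 0.267, -0.858]]
top [[352.1462248862483, 0.0, 255.161047990802], [0.0, 352.1462248862483, 193.71453621386615], [0.0, 0.0, 1.0]] [-0.00422335  0.          0.          0.          0.        ] [0.396 0.033 1.293] [[-0.0, -1.0, -0.007], [-0.989, 0.001, -0.146], [0.146, 0.006, -0.989]]
```

View pics/scene0.png

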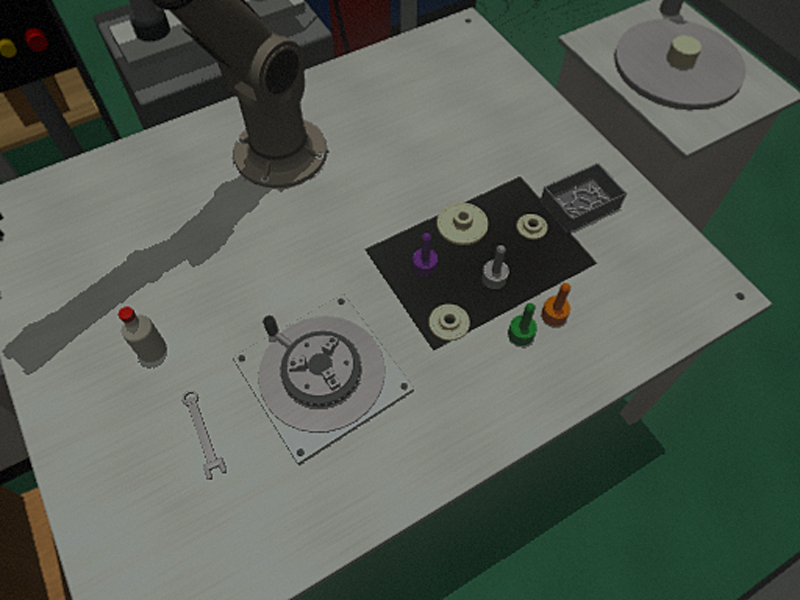

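View pics/top0.png

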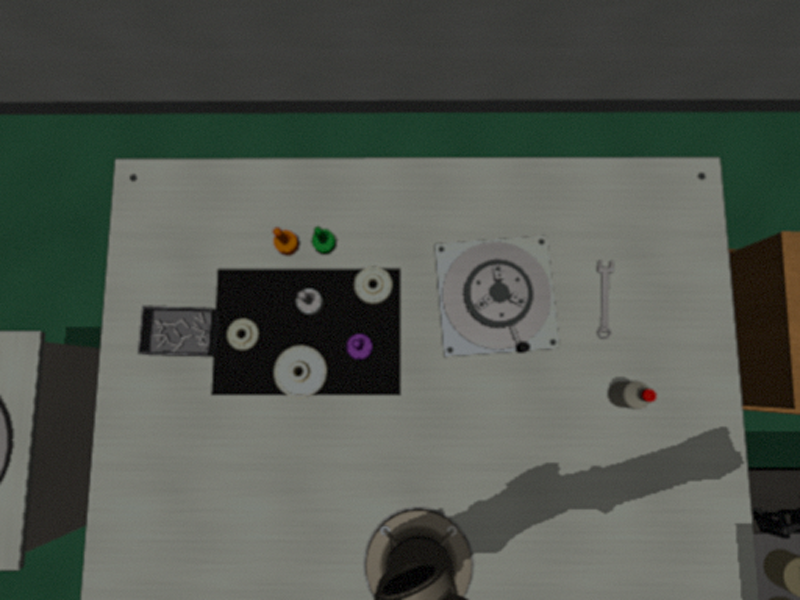

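The scene picture shows three wheels on the black mat, the grey arbor (308,300 in the top view), the large wheel (300,371), the medium (373,285), the small (242,334), the chuck (498,292) and the handle (521,347). Next I take enlarged crops.

```bash
cat > h.py <<'E'
import cv2,numpy as np,pickle
from station import bot
def snap(n,tag):
    c=bot.read_camera(n); pickle.dump(c,open(f'{n}{tag}.pkl','wb')); return c
def load(n,tag): return pickle.load(open(f'{n}{tag}.pkl','rb'))
def proj(c,P):
    P=np.atleast_2d(np.asarray(P,float))
    return cv2.projectPoints(P,cv2.Rodrigues(c['R'])[0],np.asarray(c['t'],float),c['camera_matrix'],np.asarray(c['dist'],float))[0][:,0]
def back(c,px,z):
    p=cv2.undistortPoints(np.array([[px]],float),c['camera_matrix'],np.asarray(c['dist'],float))[0,0]
    C=-c['R'].T@c['t']; d=c['R'].T@np.r_[p,1]; return C+d*(z-C[2])/d[2]
def crop(c,u0,v0,w,h,s): 
    return cv2.resize(c['image'][v0:v0+h,u0:u0+w,::-1],None,fx=s,fy=s,interpolation=cv2.INTER_CUBIC)
def circ(x,y,z,r,n=40):
    a=np.linspace(0,2*np.pi,n,endpoint=False); return np.c_[x+r*np.cos(a),y+r*np.sin(a),np.full(n,z)]
E
python3 - <<'E'
from h import *
s,t=load('scene',0),load('top',0)
a=np.hstack([crop(t,130,165,130,95,3),crop(t,275,145,130,95,3)])
b=np.hstack([crop(s,250,110,130,95,3),crop(s,140,185,130,95,3)])
cv2.imwrite('pics/c1.png',np.clip(np.vstack([a,b])*1.3,0,255))
# rough positions
S=1.5625
for n,px,z in[('w120',(300,371),.036),('med',(373,285),.018),('sm',(242,334),.018),('chuck',(498,292),.052),('handle',(521,347),.082),('arbortop',(308,294),.1),('purple',(360,346),.05),('bottle',(630,395),.1)]:
    print(n,back(t,(px[0]/S,px[1]/S),z).round(3))
E
```

```text
w120 [0.425 0.266 0.036]
med [0.626 0.102 0.018]
sm [0.511 0.406 0.018]
chuck [ 0.603 -0.186  0.052]
handle [ 0.476 -0.227  0.082]
arbortop [0.591 0.241 0.1  ]
purple [0.48  0.129 0.05 ]
bottle [ 0.372 -0.453  0.1  ][ WARN:0@0.134] global loadsave.cpp:1063 imwrite_ Unsupported depth image for selected encoder is fallbacked to CV_8U.
```

View pics/c1.png

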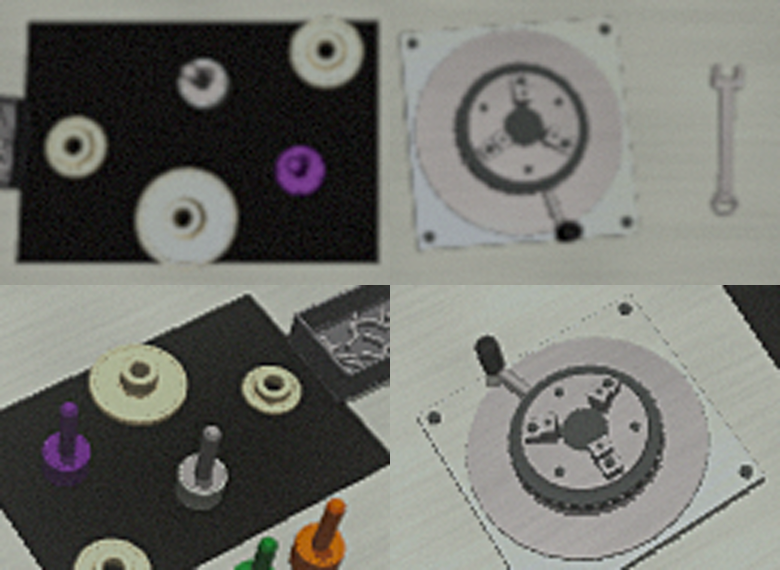

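The crops show the wheels as 120 (190,215 in the crop), 88 (326,50) and 72 (75,147), so 104 is absent. The arbor base is at (204,80). The chuck is at (522,126), with deck holes at (412,43), (604,29), (627,222) and (429,237). Next I fit models to these for sub-pixel positions.

```bash
cat >> h.py <<'E'
from scipy.optimize import minimize
K=8
def hull(c,P,off): 
    p=(proj(c,P)-off+.5)*K-.5
    return cv2.convexHull(p.astype(np.float32)).round().astype(np.int32)
def wheel(x,y,r,z0=0,t=None,h=None):
    t=t or (.012 if r>.055 else .006); h=h or (.036 if r>.055 else .018)
    return [(1,np.r_[circ(x,y,z0,r),circ(x,y,z0+t,r)]),(1,np.r_[circ(x,y,z0+t,.022),circ(x,y,z0+h,.022)]),(0,circ(x,y,z0+h,.012))]
def arbor(x,y,z0=0):
    return [(1,np.r_[circ(x,y,z0,.028),circ(x,y,z0+.036,.028)]),(1,np.r_[circ(x,y,z0+.036,.010),circ(x,y,z0+.116,.010),circ(x,y,z0+.122,.006)])]
def ring(x,y):
    return [(1,np.r_[circ(x,y,.022,.08),circ(x,y,.045,.08)]),(0,circ(x,y,.052,.066))]
def fit(cams,model,p0,margin=6,sign=1,thr=None,excl=None):
    data=[]
    for c in cams:
        q=np.vstack([proj(c,P) for _,P in model(*p0)]); lo=np.floor(q.min(0)).astype(int)-margin; hi=np.ceil(q.max(0)).astype(int)+margin
        g=c['image'].mean(2)[lo[1]:hi[1],lo[0]:hi[0]]
        if thr: g=np.clip(g,0,thr)
        data.append((c,lo,g))
    def cost(p):
        s=0
        for c,lo,g in data:
            h,w=g.shape; m=np.zeros((h*K,w*K),np.uint8)
            for v,P in model(*p): cv2.fillPoly(m,[hull(c,P,lo)],v*255)
            m=cv2.GaussianBlur(cv2.resize(m,(w,h),interpolation=cv2.INTER_AREA).astype(float),(0,0),.6)
            s-=sign*np.corrcoef(m.ravel(),g.ravel())[0,1]
        return s
    n=len(p0); r=minimize(cost,p0,method='Nelder-Mead',options=dict(initial_simplex=np.vstack([p0]+[np.array(p0)+.006*np.eye(n)[i] for i in range(n)]),xatol=1e-5,fatol=1e-6))
    return r.x,-r.fun/len(cams)
E
python3 - <<'E'
from h import *
s,t=load('scene',0),load('top',0)
def rep(n,m,p0,**k):
    for l,cs in(('top',[t]),('scene',[s]),('both',[t,s])):
        x,f=fit(cs,m,p0,**k); print(n,l,x.round(4),round(f,3))
rep('w120',wheel,(.425,.266,.06),margin=2)
rep('w88',wheel,(.626,.102,.044),margin=2)
rep('w72',wheel,(.511,.406,.036))
rep('arbor',arbor,(.577,.236),thr=60)
rep('ring',ring,(.603,-.186),sign=-1,margin=0)
u=lambda X,Y:((X+.5)/3-.5+275,(Y+.5)/3-.5+145)
print([back(t,u(*p),.014).round(4)[:2] for p in[(22,43),(214,29),(237,222),(39,237)]])
print('mean',np.mean([back(t,u(*p),.014) for p in[(22,43),(214,29),(237,222),(39,237)]],0))
v=lambda X,Y:((X-390+.5)/3-.5+140,(Y-285+.5)/3-.5+185)
print('scene holes',[back(s,v(*p),.014).round(4)[:2] for p in[(625,309),(434,417),(746,471)]])
print('handle top',back(t,u(569-390,229),.082), 'scene',back(s,v(487,343),.082))
E
```

```text
w120 top [0.4235 0.2719 0.0605] 0.819
w120 scene [0.4196 0.2754 0.0597] 0.698
w120 both [0.4215 0.2736 0.0602] 0.743
w88 top [0.6331 0.1039 0.0451] 0.829
w88 scene [0.6323 0.1061 0.043 ] 0.785
w88 both [0.6336 0.1048 0.0447] 0.799
w72 top [0.5131 0.4107 0.0366] 0.986
w72 scene [0.5135 0.4128 0.0348] 0.924
w72 both [0.5132 0.412  0.0355] 0.948
arbor top [0.589 0.253] 0.947
arbor scene [0.5871 0.254 ] 0.703
arbor both [0.5877 0.2534] 0.822
ring top [ 0.6037 -0.1868] 0.745
ring scene [ 0.6047 -0.1851] 0.686
ring both [ 0.6042 -0.1857] 0.709
[array([ 0.7149, -0.0585]), array([ 0.7323, -0.2972]), array([ 0.4923, -0.3158]), array([ 0.4745, -0.0762])]
mean [ 0.60350998 -0.18693034  0.014     ]
scene holes [array([ 0.476 , -0.0731]), array([ 0.4919, -0.3123]), array([ 0.7144, -0.0553])]
handle top [ 0.47925601 -0.23066114  0.082     ] scene [ 0.47777777 -0.23132611  0.082     ]
```

```bash
cat >> h.py <<'E'
from scipy.spatial.transform import Rotation as Ro
def yaw(o=None):
    o=o or bot.get_obs(); q=o['tool_rot']; R=Ro.from_quat([q[1],q[2],q[3],q[0]]).as_matrix(); return np.degrees(np.arctan2(R[1,0],R[0,0]))
def rel(*pts):
    """pts: (x,y,z,phi deg) world, tool down -> [x y z mm, ax ay az deg] increments"""
    o=bot.get_obs(); q=o['tool_rot']; R0=Ro.from_quat([q[1],q[2],q[3],q[0]]); p0=np.array(o['eef_pos'])
    print('t',round(o['t'],2),'p',p0.round(4),'yaw',round(yaw(o),2),'F',np.round(o['contact_force'],1),'w',round(o['gripper_width'],3),'g',round(o['grasp_force'],1))
    for x,y,z,ph in pts:
        a=np.radians(ph); T=Ro.from_matrix(np.array([[np.cos(a),np.sin(a),0],[np.sin(a),-np.cos(a),0],[0,0,-1]]))
        print((R0.inv().apply(np.array([x,y,z])-p0)*1000).round(1).tolist(),np.degrees((R0.inv()*T).as_rotvec()).round(2).tolist())
E
python3 - <<'E'
from h import *
rel((.4775,-.231,.23,20),(.4775,-.231,.051,20))
E
```

```text
t 0.1 p [ 0.1732 -0.6518  0.2304] yaw 14.89 F [ 0.3  0.1 -0.7] w 0.999 g 0.0
[402.2, -328.6, 0.9] [-0.1, 0.0, -5.11]
[402.2, -328.3, 179.9] [-0.1, 0.0, -5.11]
```

>>> step_arm(increments=[[[1,402,-328.5,1,0,0,-5.1],[1,402,-328.5,1,0,0,-5.1],[1,402,-328.5,1,0,0,-5.1],[1,402,-328.5,1,0,0,-5.1],[1,402,-328.5,1,0,0,-5.1],[1,402,-328.5,1,0,0,-5.1],[1,402,-328.5,1,0,0,-5.1],[1,402,-328.5,1,0,0,-5.1],[1,402,-328.5,1,0,0,-5.1],[1,402,-328.5,1,0,0,-5.1]]])

```text
t: 0.93
eef_pos: [0.418, -0.3128, 0.2304]
tool_rot: [-0.0, 0.985, 0.173, -0.0]
contact_force: [0.7, -0.6, 0.1]
gripper_width: 0.996
grasp_force: 0.0
```

```bash
python3 - <<'E'
from h import *
rel((.4775,-.231,.12,20),(.4775,-.231,.051,20))
E
```

```text
t 0.93 p [ 0.418  -0.3128  0.2304] yaw 19.98 F [ 0.7 -0.6  0.1] w 0.996 g 0.0
[83.9, -56.5, 110.4] [-0.01, 0.02, -0.02]
[83.9, -56.5, 179.4] [-0.01, 0.02, -0.02]
```

>>> step_arm(increments=[[[1,84,-56.5,0,0,0,0],[1,84,-56.5,0,0,0,0],[1,84,-56.5,60,0,0,0],[1,84,-56.5,110,0,0,0],[1,84,-56.5,110,0,0,0],[1,84,-56.5,150,0,0,0],[1,84,-56.5,170,0,0,0],[1,84,-56.5,179,0,0,0],[1,84,-56.5,179,0,0,0],[1,84,-56.5,179,0,0,0]]])

```text
t: 1.77
eef_pos: [0.4775, -0.233, 0.052]
tool_rot: [0.0, 0.985, 0.173, 0.0]
contact_force: [0.1, 0.5, 0.4]
gripper_width: 0.998
grasp_force: 0.0
```

```bash
python3 - <<'E'
from h import *
rel((.4775,-.231,.051,20))
s=snap('scene',1); t=snap('top',1)
a=np.vstack([crop(s,160,170,130,100,3),crop(t,285,165,130,100,3)])
cv2.imwrite('pics/c2.png',cv2.convertScaleAbs(a,alpha=1.3))
E
```

```text
t 1.77 p [ 0.4775 -0.233   0.052 ] yaw 19.98 F [0.1 0.5 0.4] w 0.998 g 0.0
[0.7, -1.9, 1.0] [0.01, -0.01, -0.02]
```

View pics/c2.png

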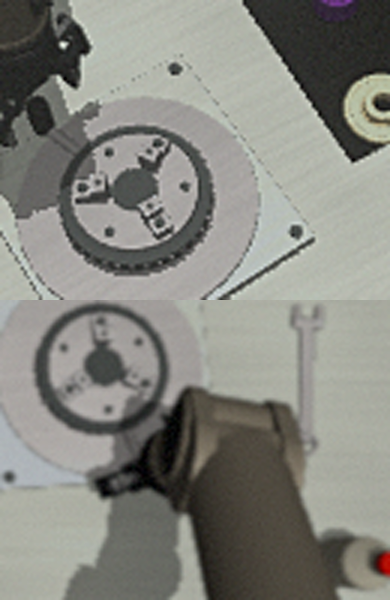

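The handle (38,115 in the upper crop) stands between the fingers, so I close on it.

>>> step_arm(increments=[[[-1,0,0,0,0,0,0],[-1,0,0,0,0,0,0],[-1,0,0,0,0,0,0],[-1,0,0,0,0,0,0],[-1,0,0,0,0,0,0],[-1,0,0,0,0,0,0],[-1,0,0,0,0,0,0],[-1,0,0,0,0,0,0]]], force=40)

```text
t: 2.53
eef_pos: [0.4774, -0.2333, 0.052]
tool_rot: [0.0, 0.985, 0.173, 0.0]
contact_force: [-1.0, -0.4, 5.9]
gripper_width: 0.27
grasp_force: 39.0
```

```bash
python3 - <<'E'
from h import *
o=bot.get_obs(); p=np.array(o['eef_pos'])[:2]; C=np.array([.6035,-.1855]); d=p-C; r=np.hypot(*d); a0=np.degrees(np.arctan2(d[1],d[0])); print(r,a0)
r=.135
pts=[]
for k in range(1,11):
    a=np.radians(a0+5*k); pts.append((*(C+r*np.array([np.cos(a),np.sin(a)])),p[0]*0+.052,yaw(o)+5*k))
rel(*pts)
E
```

```text
0.13488298863533674 -159.24628272349204
t 2.53 p [ 0.4774 -0.2333  0.052 ] yaw 19.97 F [-1.  -0.4  5.9] w 0.27 g 39.0
[0.6, 11.8, 0.0] [0.05, -0.02, -5.0]
[2.3, 23.4, 0.0] [0.05, -0.01, -10.0]
[5.0, 34.9, 0.0] [0.05, -0.01, -15.0]
[8.7, 46.1, 0.1] [0.05, -0.01, -20.0]
[13.3, 56.9, 0.1] [0.05, -0.01, -25.0]
[18.9, 67.2, 0.1] [0.05, -0.01, -30.0]
[25.4, 77.1, 0.1] [0.05, -0.0, -35.0]
[32.7, 86.3, 0.1] [0.05, -0.0, -40.0]
[40.7, 94.9, 0.1] [0.05, 0.0, -45.0]
[49.5, 102.7, 0.1] [0.05, 0.0, -50.0]
```

>>> step_arm(increments=[[[-1,0.6,11.8,0,0,0,-5],[-1,2.3,23.4,0,0,0,-10],[-1,5,34.9,0,0,0,-15],[-1,8.7,46.1,0,0,0,-20],[-1,13.3,56.9,0,0,0,-25],[-1,18.9,67.2,0,0,0,-30],[-1,25.4,77.1,0,0,0,-35],[-1,32.7,86.3,0,0,0,-40],[-1,40.7,94.9,0,0,0,-45],[-1,49.5,102.7,0,0,0,-50]]])

```text
t: 3.37
eef_pos: [0.5584, -0.3124, 0.0521]
tool_rot: [-0.001, 0.818, 0.575, -0.001]
contact_force: [-4.8, 2.6, 8.4]
gripper_width: 0.27
grasp_force: 39.6
```

>>> step_arm(increments=[[[-1,0,0,0,0,0,0],[0.2,0,0,0,0,0,0],[1,0,0,0,0,0,0],[1,0,0,0,0,0,0],[1,0,0,0,0,0,0],[1,0,0,0,0,0,0],[1,0,0,-40,0,0,0],[1,0,0,-80,0,0,0],[1,0,0,-120,0,0,0],[1,0,0,-120,0,0,0]]])

```text
t: 4.2
eef_pos: [0.5633, -0.3139, 0.1803]
tool_rot: [0.006, 0.819, 0.573, 0.003]
contact_force: [1.6, -0.5, 0.9]
gripper_width: 1.0
grasp_force: 0.0
```

```bash
python3 - <<'E'
from h import *
rel((.588,.2535,.2,100),(.588,.2535,.066,100))
E
```

```text
t 4.2 p [ 0.5633 -0.3139  0.1803] yaw 69.96 F [ 1.6 -0.5  0.9] w 1.0 g 0.0
[541.5, -171.0, -22.7] [0.72, 0.27, -30.04]
[541.6, -172.7, 111.3] [0.72, 0.27, -30.04]
```

>>> step_arm(increments=[[[1,541.5,-171,-22,0,0,-30],[1,541.5,-171,-22,0,0,-30],[1,541.5,-171,-22,0,0,-30],[1,541.5,-171,-22,0,0,-30],[1,541.5,-171,-22,0,0,-30],[1,541.5,-171,-22,0,0,-30],[1,541.5,-171,-22,0,0,-30],[1,541.5,-171,-22,0,0,-30],[1,541.5,-171,-22,0,0,-30],[1,541.5,-171,-22,0,0,-30]]])

```text
t: 5.03
eef_pos: [0.5765, 0.1053, 0.1877]
tool_rot: [0.0, 0.643, 0.766, -0.0]
contact_force: [0.3, -1.0, 0.0]
gripper_width: 0.997
grasp_force: 0.0
```

```bash
python3 - <<'E'
from h import *
s=snap('scene',2); t=snap('top',2)
print(fit([s],arbor,(.5875,.2535),thr=60))
rel((.588,.2535,.2,100),(.588,.2535,.066,100))
# chuck/jaw view
a=np.hstack([crop(t,275,145,130,95,3),crop(s,140,185,130,95,3)])
cv2.imwrite('pics/c3.png',cv2.convertScaleAbs(a,alpha=1.3))
E
```

```text
(array([0.5871138 , 0.25395449]), np.float64(0.8364908278086849))
t 5.13 p [0.5757 0.1135 0.1888] yaw 100.66 F [ 0.   1.  -0.7] w 0.997 g 0.0
[135.4, 38.0, -10.4] [0.16, -0.3, 0.66]
[134.7, 37.6, 123.6] [0.16, -0.3, 0.66]
```

View pics/c3.png

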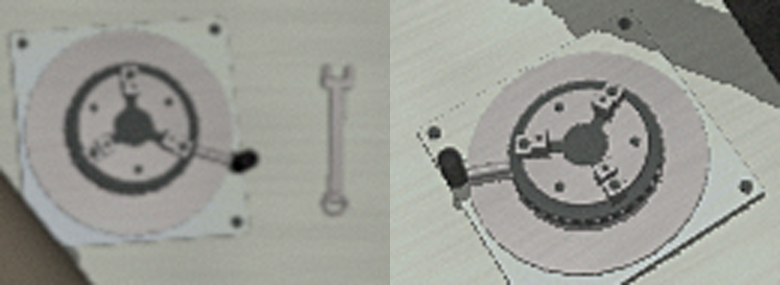

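The jaws have slid open (darker gap round the centre at 133,126) and the handle is at (245,158). Now down onto the arbor's post.

>>> step_arm(increments=[[[1,135,38,-10,0,0,0.6],[1,135,38,-10,0,0,0.6],[1,135,38,-10,0,0,0.6],[1,135,38,-10,0,0,0.6],[1,135,38,25,0,0,0.6],[1,135,38,60,0,0,0.6],[1,135,38,95,0,0,0.6],[1,135,38,115,0,0,0.6],[1,135,38,123,0,0,0.6],[1,135,38,123,0,0,0.6]]])

```text
t: 5.97
eef_pos: [0.5896, 0.2421, 0.0625]
tool_rot: [-0.001, 0.647, 0.763, -0.002]
contact_force: [-0.7, -0.1, -0.2]
gripper_width: 0.998
grasp_force: 0.0
```

>>> step_arm(increments=[[[-0.3,0,0,0,0,0,0],[-0.3,0,0,0,0,0,0],[-0.6,0,0,0,0,0,0],[-1,0,0,0,0,0,0],[-1,0,0,0,0,0,0],[-1,0,0,0,0,0,0],[-1,0,0,0,0,0,0],[-1,0,0,0,0,0,0]]], force=30)

```text
t: 6.63
eef_pos: [0.5911, 0.2431, 0.0653]
tool_rot: [0.0, 0.647, 0.763, 0.0]
contact_force: [-1.3, -1.2, 6.7]
gripper_width: 0.223
grasp_force: 31.8
```

```bash
python3 - <<'E'
from h import *
rel((.588,.2535,.066,100),(.588,.2535,.066,190))
s=snap('scene',3)
cv2.imwrite('pics/c4.png',cv2.convertScaleAbs(crop(s,260,100,130,100,5),alpha=1.3))
E
```

```text
t 6.63 p [0.5911 0.2431 0.0653] yaw 99.37 F [-1.3 -1.2  6.7] w 0.223 g 31.8
[10.8, -1.4, -0.7] [0.04, 0.01, -0.63]
[10.8, -1.4, -0.7] [0.03, 0.04, -90.63]
```

View pics/c4.png

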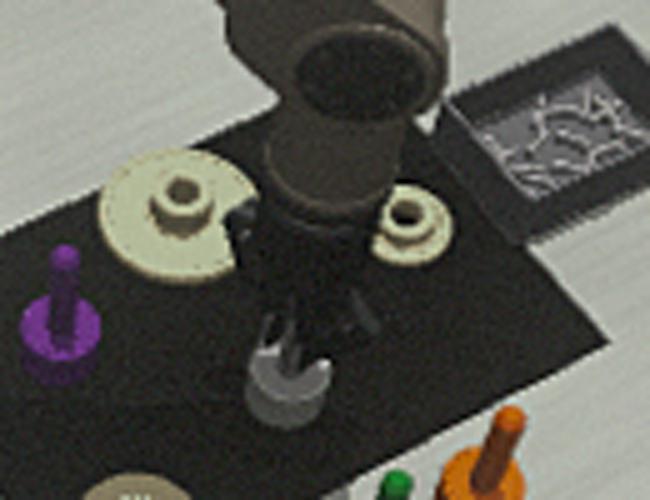

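Grasped, but about 10 mm off the pad centre because the reading was taken while moving. I reopen, shift and regrip.

>>> step_arm(increments=[[[1,0,0,0,0,0,0],[1,0,0,0,0,0,0],[1,0,0,0,0,0,0],[1,10.5,0,0,0,0,0],[1,10.5,0,0,0,0,0],[-1,10.5,0,0,0,0,0],[-1,10.5,0,0,0,0,0],[-1,10.5,0,0,0,0,0],[-1,10.5,0,0,0,0,0],[-1,10.5,0,0,0,0,0]]], force=40)

```text
t: 7.52
eef_pos: [0.5892, 0.2531, 0.0646]
tool_rot: [0.0, 0.647, 0.762, -0.0]
contact_force: [-0.1, -0.0, 0.1]
gripper_width: 0.245
grasp_force: 0.0
```

>>> step_arm(increments=[[[-1,0,0,0,0,0,0],[-1,0,0,0,0,0,0],[-1,0,0,-10,0,0,0],[-1,0,0,-40,0,0,0],[-1,0,0,-80,0,0,0],[-1,0,0,-110,0,0,0],[-1,0,0,-115,0,0,0],[-1,0,0,-115,0,0,0],[-1,0,0,-115,0,0,0]]], force=60)

```text
t: 8.27
eef_pos: [0.5884, 0.2525, 0.1786]
tool_rot: [-0.0, 0.647, 0.763, -0.001]
contact_force: [-0.5, 0.1, -5.2]
gripper_width: 0.217
grasp_force: 59.5
```

```bash
python3 - <<'E'
from h import *
rel((.6035,-.1855,.18,100),(.6035,-.1855,.1175,100))
E
```

```text
t 8.27 p [0.5884 0.2525 0.1786] yaw 99.37 F [-0.5  0.1 -5.2] w 0.217 g 59.5
[-434.6, -56.5, -0.9] [-0.09, 0.06, -0.63]
[-434.6, -56.4, 61.6] [-0.09, 0.06, -0.63]
```

>>> step_arm(increments=[[[-1,-40,-5.2,0,0,0,0],[-1,-80,-10.4,0,0,0,0],[-1,-120,-15.6,0,0,0,0],[-1,-160,-20.8,0,0,0,0],[-1,-200,-26,0,0,0,0],[-1,-240,-31,0,0,0,0],[-1,-280,-36.4,0,0,0,0],[-1,-320,-41.6,0,0,0,0],[-1,-360,-46.8,0,0,0,0],[-1,-395,-51.3,0,0,0,0]]])

```text
t: 9.1
eef_pos: [0.6006, -0.1482, 0.1767]
tool_rot: [-0.002, 0.648, 0.762, -0.002]
contact_force: [1.4, -1.3, -4.7]
gripper_width: 0.216
grasp_force: 59.5
```

>>> step_arm(increments=[[[-1,-20,-2.5,0,0,0,0],[-1,-34,-4.5,0,0,0,0],[-1,-39.5,-5.2,0,0,0,0],[-1,-39.5,-5.2,0,0,0,0],[-1,-39.5,-5.2,0,0,0,0],[-1,-39.5,-5.2,0,0,0,0]]])

```text
t: 9.6
eef_pos: [0.6044, -0.1815, 0.1794]
tool_rot: [-0.001, 0.646, 0.764, 0.0]
contact_force: [0.4, 0.2, -4.0]
gripper_width: 0.215
grasp_force: 59.5
```

```bash
python3 - <<'E'
from h import *
rel((.6035,-.1855,.1175,99.4))
s=snap('scene',4); t=snap('top',4)
a=np.hstack([crop(s,155,165,110,95,3.6),crop(t,275,135,110,95,3.6)])
cv2.imwrite('pics/c5.png',cv2.convertScaleAbs(a,alpha=1.3))
E
```

```text
t 9.6 p [ 0.6044 -0.1815  0.1794] yaw 99.59 F [ 0.4  0.2 -4. ] w 0.215 g 59.5
[-3.9, -1.6, 61.9] [-0.0, -0.09, 0.19]
```

View pics/c5.png

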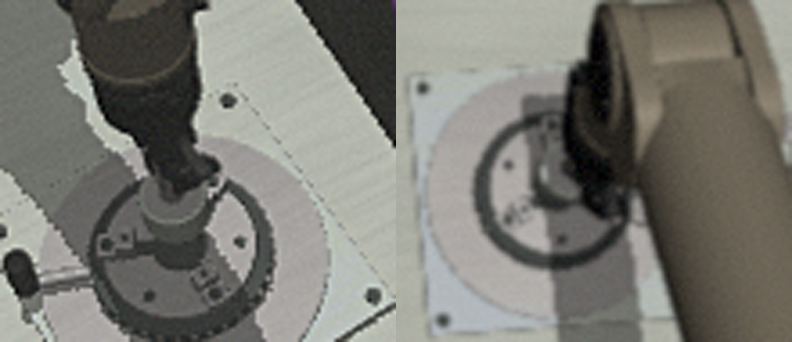

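The arbor hangs over the chuck (base at 185,210 in the left crop), clear of the jaws. I lower it.

>>> step_arm(increments=[[[-1,-3.5,-1,0,0,0,0],[-1,-3.5,-1,10,0,0,0],[-1,-3.5,-1,30,0,0,0],[-1,-3.5,-1,45,0,0,0],[-1,-3.5,-1,53,0,0,0],[-1,-3.5,-1,57,0,0,0],[-1,-3.5,-1,59,0,0,0],[-1,-3.5,-1,60,0,0,0],[-1,-3.5,-1,60.5,0,0,0],[-1,-3.5,-1,60.5,0,0,0]]])

```text
t: 10.53
eef_pos: [0.6044, -0.1882, 0.1199]
tool_rot: [0.001, 0.647, 0.763, 0.0]
contact_force: [-0.2, -0.2, -4.5]
gripper_width: 0.223
grasp_force: 59.5
```

```bash
python3 - <<'E'
from h import *
rel((.6035,-.1855,.1165,99.4))
E
```

```text
t 10.53 p [ 0.6044 -0.1882  0.1199] yaw 99.39 F [-0.2 -0.2 -4.5] w 0.223 g 59.5
[2.8, -0.4, 3.4] [0.07, 0.03, -0.01]
```

>>> step_arm(increments=[[[-1,2.7,0,0,0,0,0],[-1,2.7,0,1,0,0,0],[-1,2.7,0,2,0,0,0],[-1,2.7,0,3,0,0,0],[-1,2.7,0,3.5,0,0,0],[-1,2.7,0,3.5,0,0,0]]])

```text
t: 11.03
eef_pos: [0.6037, -0.1853, 0.1168]
tool_rot: [0.0, 0.647, 0.763, -0.0]
contact_force: [-3.5, 0.7, 4.8]
gripper_width: 0.224
grasp_force: 60.6
```

Contact with the face at the expected height. Now I release and rise.

>>> step_arm(increments=[[[-0.4,0,0,0,0,0,0],[0,0,0,0,0,0,0],[0.5,0,0,0,0,0,0],[1,0,0,0,0,0,0],[1,0,0,0,0,0,0],[1,0,0,-30,0,0,0],[1,0,0,-65,0,0,0],[1,0,0,-85,0,0,0],[1,0,0,-85,0,0,0],[1,0,0,-85,0,0,0]]])

```text
t: 11.87
eef_pos: [0.6042, -0.1856, 0.202]
tool_rot: [0.001, 0.647, 0.763, 0.001]
contact_force: [0.2, 0.1, -1.2]
gripper_width: 0.999
grasp_force: 0.0
```

```bash
python3 - <<'E'
from h import *
C=np.array([.6035,-.1855]); a=np.radians(-109.2); p=C+.135*np.array([np.cos(a),np.sin(a)])
rel((*p,.2,70),(*p,.052,70))
E
```

```text
t 11.87 p [ 0.6042 -0.1856  0.202 ] yaw 99.38 F [ 0.2  0.1 -1.2] w 0.999 g 0.0
[-118.3, -65.3, 2.0] [0.16, 0.04, 29.38]
[-118.1, -65.7, 150.0] [0.16, 0.04, 29.38]
```

>>> step_arm(increments=[[[1,-40,-22,0,0,0,7],[1,-80,-44,0,0,0,14],[1,-118,-65.5,0,0,0,21],[1,-118,-65.5,0,0,0,28],[1,-118,-65.5,20,0,0,29.4],[1,-118,-65.5,60,0,0,29.4],[1,-118,-65.5,100,0,0,29.4],[1,-118,-65.5,135,0,0,29.4],[1,-118,-65.5,149,0,0,29.4],[1,-118,-65.5,149,0,0,29.4]]])

```text
t: 12.7
eef_pos: [0.5545, -0.3111, 0.0467]
tool_rot: [-0.004, 0.819, 0.574, -0.002]
contact_force: [-0.0, -0.2, 0.2]
gripper_width: 1.001
grasp_force: 0.0
```

>>> step_arm(increments=[[[1,0,0,0,0,0,0],[-1,0,0,0,0,0,0],[-1,0,0,0,0,0,0],[-1,0,0,0,0,0,0],[-1,0,0,0,0,0,0],[-1,0,0,0,0,0,0],[-1,0,0,0,0,0,0]]], force=50)

```text
t: 13.28
eef_pos: [0.5591, -0.3132, 0.0531]
tool_rot: [0.001, 0.819, 0.573, 0.001]
contact_force: [0.3, -0.2, 5.5]
gripper_width: 0.266
grasp_force: 48.7
```

```bash
python3 - <<'E'
from h import *
o=bot.get_obs(); p=np.array(o['eef_pos'])[:2]; C=np.array([.6037,-.1855]); d=p-C; r=np.hypot(*d); a0=np.degrees(np.arctan2(d[1],d[0])); print(r,a0)
pts=[]
for k in range(1,11):
    a=np.radians(a0-4*k); pts.append((*(C+.135*np.array([np.cos(a),np.sin(a)])),.052,yaw(o)-4*k))
rel(*pts)
E
```

```text
0.1352782147209066 -109.25400174759294
t 13.28 p [ 0.5591 -0.3132  0.0531] yaw 69.97 F [ 0.3 -0.2  5.5] w 0.266 g 48.7
[0.5, -9.4, 1.0] [0.16, 0.02, 4.0]
[1.3, -18.8, 1.0] [0.16, 0.02, 8.0]
[2.8, -28.1, 1.0] [0.16, 0.01, 12.0]
[5.0, -37.3, 1.0] [0.16, 0.01, 16.0]
[7.8, -46.3, 0.9] [0.16, -0.0, 20.0]
[11.2, -55.1, 0.9] [0.16, -0.01, 24.0]
[15.2, -63.6, 0.9] [0.16, -0.01, 28.0]
[19.8, -71.8, 0.9] [0.16, -0.02, 32.0]
[25.0, -79.7, 0.8] [0.16, -0.02, 36.0]
[30.7, -87.2, 0.8] [0.16, -0.03, 40.0]
```

>>> step_arm(increments=[[[-1,0.5,-9.4,0,0,0,4],[-1,1.3,-18.8,0,0,0,8],[-1,2.8,-28.1,0,0,0,12],[-1,5,-37.3,0,0,0,16],[-1,7.8,-46.3,0,0,0,20],[-1,11.2,-55.1,0,0,0,24],[-1,15.2,-63.6,0,0,0,28],[-1,19.8,-71.8,0,0,0,32],[-1,22.2,-75.8,0,0,0,34],[-1,22.2,-75.8,0,0,0,34]]])

```text
t: 14.12
eef_pos: [0.4948, -0.2662, 0.053]
tool_rot: [0.001, 0.951, 0.308, 0.001]
contact_force: [-2.4, 0.1, 7.7]
gripper_width: 0.266
grasp_force: 51.2
```

```bash
cat > arc.py <<'E'
from h import *
import sys
o=bot.get_obs(); p=np.array(o['eef_pos'])[:2]; C=np.array([.6037,-.1855]); d=p-C; r=np.hypot(*d); a0=np.arctan2(d[1],d[0])
print('r',r,'ang',np.degrees(a0)); tg=np.array([-np.sin(a0),np.cos(a0)]); F=np.array(o['contact_force'])
print('Ftan (on tool, ccw +)',F[:2]@tg,'Frad',F[:2]@d/r,'Fz',F[2])
a=a0; pts=[]
for k in range(1,9):
    a=a0-np.radians(1*k); pts.append((*(C+.135*np.array([np.cos(a),np.sin(a)])),.052,yaw(o)-k))
rel(*pts)
E
python3 arc.py
```

```text
r 0.13556554987862005 ang -143.4420082503541
Ftan (on tool, ccw +) -1.5226089058650363 Frad 1.8776637310759043 Fz 7.662879551075039
t 14.12 p [ 0.4948 -0.2662  0.053 ] yaw 35.87 F [-2.4  0.1  7.7] w 0.266 g 51.2
[0.6, -2.4, 1.0] [0.14, -0.02, 1.0]
[0.6, -4.7, 1.0] [0.14, -0.02, 2.0]
[0.7, -7.1, 1.0] [0.14, -0.02, 3.0]
[0.8, -9.4, 1.0] [0.14, -0.02, 4.0]
[0.9, -11.8, 1.0] [0.14, -0.03, 5.0]
[1.1, -14.1, 1.0] [0.14, -0.03, 6.0]
[1.4, -16.5, 0.9] [0.14, -0.03, 7.0]
[1.7, -18.8, 0.9] [0.14, -0.03, 8.0]
```

>>> step_arm(increments=[[[-1,0.2,-2.4,0,0,0,1],[-1,0.3,-4.7,0,0,0,2],[-1,0.5,-7.1,0,0,0,3],[-1,0.8,-9.4,0,0,0,4],[-1,0.8,-9.4,0,0,0,4]]])

```text
t: 14.53
eef_pos: [0.4901, -0.2594, 0.053]
tool_rot: [0.001, 0.961, 0.275, 0.0]
contact_force: [-0.9, -4.6, 7.5]
gripper_width: 0.264
grasp_force: 51.1
```

>>> step_arm(increments=[[[-1,0,-1.2,0,0,0,0.5],[-1,0.1,-2.4,0,0,0,1],[-1,0.2,-3.5,0,0,0,1.5],[-1,0.2,-3.5,0,0,0,1.5]]])

```text
t: 14.87
eef_pos: [0.4883, -0.2567, 0.053]
tool_rot: [0.002, 0.965, 0.262, 0.0]
contact_force: [-2.0, -4.4, 8.9]
gripper_width: 0.262
grasp_force: 51.1
```

```bash
python3 arc.py|head -4
```

```text
r 0.13554411443291353 ang -148.32709304768375
Ftan (on tool, ccw +) 2.640359853990809 Frad 4.0150898923041805 Fz 8.899220827723028
t 14.87 p [ 0.4883 -0.2567  0.053 ] yaw 30.42 F [-2.  -4.4  8.9] w 0.262 g 51.1
[0.5, -2.4, 1.0] [0.19, -0.0, 1.0]
```

>>> step_arm(increments=[[[-1,0,-1.2,0,0,0,0.5],[-1,0.1,-2.4,0,0,0,1],[-1,0.2,-3.5,0,0,0,1.5],[-1,0.3,-4.7,0,0,0,2],[-1,0.3,-4.7,0,0,0,2]]])

```text
t: 15.28
eef_pos: [0.4859, -0.2526, 0.053]
tool_rot: [0.002, 0.969, 0.245, 0.0]
contact_force: [-3.2, -4.1, 9.4]
gripper_width: 0.268
grasp_force: 51.2
```

```bash
python3 arc.py|head -4
```

```text
r 0.135575143954664 ang -150.3158141768553
Ftan (on tool, ccw +) 2.0299182271589222 Frad 4.808137060682167 Fz 9.377162419275935
t 15.28 p [ 0.4859 -0.2526  0.053 ] yaw 28.41 F [-3.2 -4.1  9.4] w 0.268 g 51.2
[0.5, -2.4, 1.0] [0.18, 0.02, 1.0]
```

>>> step_arm(increments=[[[-1,-0.3,-1.2,0,0,0,0.5],[-1,-0.3,-2.4,0,0,0,1],[-1,-0.3,-3.5,0,0,0,1.5],[-1,-0.3,-4.7,0,0,0,2],[-1,-0.3,-4.7,0,0,0,2]]])

```text
t: 15.7
eef_pos: [0.4837, -0.2485, 0.053]
tool_rot: [0.002, 0.974, 0.228, 0.0]
contact_force: [-1.5, -3.7, 8.4]
gripper_width: 0.263
grasp_force: 51.2
```

```bash
python3 arc.py|head -4
```

```text
r 0.1355658340223659 ang -152.30448524452862
Ftan (on tool, ccw +) 2.607007818619156 Frad 3.0995096821641424 Fz 8.378509203814277
t 15.7 p [ 0.4837 -0.2485  0.053 ] yaw 26.42 F [-1.5 -3.7  8.4] w 0.263 g 51.2
[0.5, -2.4, 1.0] [0.18, -0.01, 1.0]
```

>>> step_arm(increments=[[[-1,0,-1.2,0,0,0,0.5],[-1,0,-2.4,0,0,0,1],[-1,0,-3.5,0,0,0,1.5],[-1,0,-3.5,0,0,0,1.5]]])

```text
t: 16.03
eef_pos: [0.4821, -0.2454, 0.053]
tool_rot: [0.002, 0.976, 0.216, 0.0]
contact_force: [-2.4, -2.6, 8.6]
gripper_width: 0.26
grasp_force: 51.2
```

>>> step_arm(increments=[[[-1,0,-1.2,0,0,0,0.5],[-1,0,-2.4,0,0,0,1],[-1,0,-2.4,0,0,0,1]]])

```text
t: 16.28
eef_pos: [0.4812, -0.2434, 0.053]
tool_rot: [0.002, 0.978, 0.207, 0.001]
contact_force: [-2.5, -4.0, 8.6]
gripper_width: 0.26
grasp_force: 51.1
```

```bash
python3 arc.py|head -4
```

```text
r 0.13555099232006787 ang -154.69844567344873
Ftan (on tool, ccw +) 2.5813276793876625 Frad 3.999133863555496 Fz 8.64250980584203
t 16.28 p [ 0.4812 -0.2434  0.053 ] yaw 23.92 F [-2.5 -4.   8.6] w 0.26 g 51.1
[0.5, -2.4, 1.0] [0.2, -0.02, 1.0]
```

>>> step_arm(increments=[[[-1,0,-1.2,0,0,0,0.5],[-1,0,-2.4,0,0,0,1],[-1,0,-2.4,0,0,0,1]]])

```text
t: 16.53
eef_pos: [0.4804, -0.2417, 0.053]
tool_rot: [0.002, 0.98, 0.199, 0.001]
contact_force: [-1.1, -6.7, 7.0]
gripper_width: 0.266
grasp_force: 51.0
```

>>> step_arm(increments=[[[-1,0,-1.2,0,0,0,0.5],[-1,0,-2,0,0,0,0.8],[-1,0,-2,0,0,0,0.8]]])

```text
t: 16.78
eef_pos: [0.4798, -0.2404, 0.053]
tool_rot: [0.002, 0.981, 0.192, 0.001]
contact_force: [-1.1, -7.1, 6.5]
gripper_width: 0.264
grasp_force: 50.9
```

```bash
python3 arc.py|head -4
```

```text
r 0.13548880389135842 ang -156.11549150956802
Ftan (on tool, ccw +) 6.0508759576342435 Frad 3.9144474428555482 Fz 6.516020990787637
t 16.78 p [ 0.4798 -0.2404  0.053 ] yaw 22.13 F [-1.1 -7.1  6.5] w 0.264 g 50.9
[0.4, -2.4, 1.0] [0.28, -0.06, 1.0]
```

Force is rising, so the jaws are meeting the base. A little further, without rotating the wrist.

>>> step_arm(increments=[[[-1,0,-1.5,0,0,0,0.3],[-1,0,-2.5,0,0,0,0.6],[-1,0,-2.5,0,0,0,0.6]]])

```text
t: 17.03
eef_pos: [0.4792, -0.2389, 0.053]
tool_rot: [0.003, 0.982, 0.186, 0.001]
contact_force: [0.4, -10.5, 4.1]
gripper_width: 0.263
grasp_force: 50.7
```

```bash
python3 arc.py|head -4
```

```text
r 0.13549007826116558 ang -156.78053631258643
Ftan (on tool, ccw +) 9.770648792959072 Frad 3.762872708086765 Fz 4.146568115969904
t 17.03 p [ 0.4792 -0.2389  0.053 ] yaw 21.49 F [  0.4 -10.5   4.1] w 0.263 g 50.7
[0.4, -2.4, 1.0] [0.35, -0.09, 1.0]
```

>>> step_arm(increments=[[[-1,0,-1.5,0,0,0,0],[-1,0,-3.5,0,0,0,0],[-1,0,-3.5,0,0,0,0]]])

```text
t: 17.28
eef_pos: [0.4784, -0.2372, 0.053]
tool_rot: [0.004, 0.983, 0.186, 0.002]
contact_force: [2.5, -14.4, -0.2]
gripper_width: 0.266
grasp_force: 50.5
```

```bash
python3 arc.py|head -4
```

```text
r 0.1354985642358734 ang -157.57858895598724
Ftan (on tool, ccw +) 14.265862247985929 Frad 3.208288815159106 Fz -0.15956909661659552
t 17.28 p [ 0.4784 -0.2372  0.053 ] yaw 21.38 F [  2.5 -14.4  -0.2] w 0.266 g 50.5
[0.5, -2.4, 1.0] [0.46, -0.15, 1.0]
```

>>> step_arm(increments=[[[-1,0,-1.3,0,0,0,0],[-1,0,-1.3,0,0,0,0],[-1,0,-1.3,0,0,0,0]]])

```text
t: 17.53
eef_pos: [0.4783, -0.2367, 0.0531]
tool_rot: [0.004, 0.983, 0.185, 0.002]
contact_force: [4.7, -16.8, -1.5]
gripper_width: 0.262
grasp_force: 50.5
```

```bash
python3 arc.py|head -4
python3 - <<'E'
from h import *
s=snap('scene',5)
cv2.imwrite('pics/c6.png',cv2.convertScaleAbs(crop(s,150,165,130,100,5),alpha=1.3))
E
```

```text
r 0.13543873580806173 ang -157.7695035926898
Ftan (on tool, ccw +) 17.300880086278056 Frad 1.9463116185972615 Fz -1.5319857690540188
t 17.53 p [ 0.4783 -0.2367  0.0531] yaw 21.33 F [  4.7 -16.8  -1.5] w 0.262 g 50.5
[0.4, -2.4, 1.1] [0.5, -0.18, 1.0]
```

View pics/c6.png

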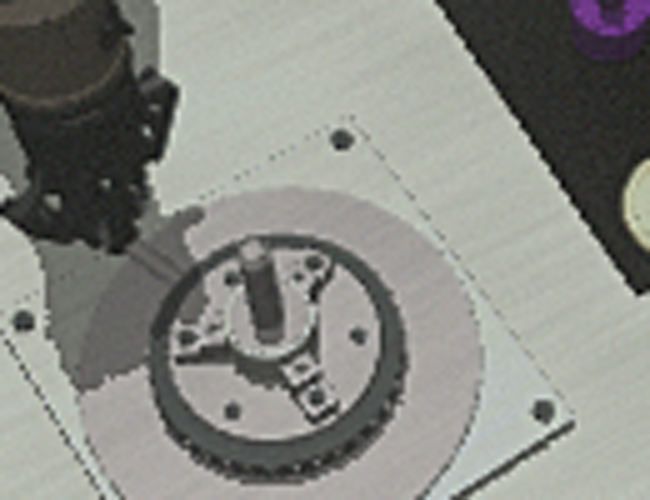

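17 N at the handle, and all three jaws are closed on the base (265,320). I release, rise and head for the large wheel.

>>> step_arm(increments=[[[-0.3,0,0,0,0,0,0],[0.2,0,0,0,0,0,0],[1,0,0,0,0,0,0],[1,0,0,0,0,0,0],[1,0,0,-20,0,0,0],[1,0,0,-60,0,0,0],[1,0,0,-100,0,0,0],[1,0,0,-135,0,0,0],[1,0,0,-150,0,0,0],[1,0,0,-150,0,0,0]]])

```text
t: 18.42
eef_pos: [0.4785, -0.2304, 0.206]
tool_rot: [0.002, 0.982, 0.188, 0.003]
contact_force: [0.7, 0.1, -0.1]
gripper_width: 1.0
grasp_force: 0.0
```

>>> step_arm(increments=[[[1,0,0,0,0,0,0]]])

```text
t: 18.5
eef_pos: [0.4764, -0.2298, 0.2023]
tool_rot: [0.0, 0.982, 0.188, 0.001]
contact_force: [-0.7, 0.2, -0.0]
gripper_width: 1.003
grasp_force: 0.0
```

```bash
python3 - <<'E'
from h import *
s=snap('scene',6); t=snap('top',6)
for n,m,p,k in[('w120',lambda x,y:wheel(x,y,.06),(.4225,.2725),{}),('w88',lambda x,y:wheel(x,y,.044),(.633,.105),{}),('w72',lambda x,y:wheel(x,y,.036),(.5132,.412),{}),('arb',lambda x,y:arbor(x,y,.052)[1:],(.6035,-.1855),dict(sign=-1))]:
    print(n,[(a.round(4),round(f,2)) for a,f in(fit([t],m,p,margin=0,**k),fit([s],m,p,margin=0,**k))])
print([(a.round(4),round(f,2)) for c in(t,s) for a,f in[fit([c],lambda x,y:[(0,circ(x,y,.036,.022)),(1,circ(x,y,.036,.012))],(.4225,.2725),margin=0,sign=-1)]])
rel((.4225,.2725,.2,30),(.4225,.2725,.02,30))
E
```

```text
w120 [(array([0.424, 0.272]), np.float64(0.82)), (array([0.4202, 0.2753]), np.float64(0.69))]
w88 [(array([0.6333, 0.1038]), np.float64(0.75)), (array([0.6329, 0.1059]), np.float64(0.77))]
w72 [(array([0.5134, 0.4106]), np.float64(0.97)), (array([0.5141, 0.4124]), np.float64(0.85))]
arb [(array([ 0.5953, -0.1775]), np.float64(0.79)), (array([ 0.6169, -0.1881]), np.float64(0.73))]
[(array([0.4255, 0.2712]), np.float64(0.92)), (array([0.4266, 0.273 ]), np.float64(0.87))]
t 18.6 p [ 0.4752 -0.2296  0.2003] yaw 21.62 F [0.1 0.  0.5] w 1.004 g 0.0
[136.0, -486.2, 1.0] [-0.11, 0.09, -8.38]
[136.3, -485.9, 181.0] [-0.11, 0.09, -8.38]
```

>>> step_arm(increments=[[[1,11,-40,0,0,0,-4],[1,22,-80,0,0,0,-8.4],[1,33,-120,0,0,0,-8.4],[1,44,-160,0,0,0,-8.4],[1,55,-200,0,0,0,-8.4],[1,66,-240,0,0,0,-8.4],[1,77,-280,0,0,0,-8.4],[1,88,-320,0,0,0,-8.4],[1,99,-360,0,0,0,-8.4],[1,110,-395,0,0,0,-8.4]]])

```text
t: 19.43
eef_pos: [0.4311, 0.1797, 0.2003]
tool_rot: [-0.0, 0.966, 0.259, -0.001]
contact_force: [1.3, -0.5, 0.1]
gripper_width: 0.997
grasp_force: 0.0
```

>>> step_arm(increments=[[[1,12,-40,0,0,0,0],[1,20,-70,0,0,0,0],[1,25,-90,0,0,0,0],[1,25,-90,0,0,0,0],[1,25,-90,0,0,0,0],[1,25,-90,0,0,0,0]]])

```text
t: 19.93
eef_pos: [0.4094, 0.2666, 0.2003]
tool_rot: [0.001, 0.966, 0.258, -0.001]
contact_force: [-0.7, -0.1, -0.3]
gripper_width: 0.997
grasp_force: 0.0
```

```bash
python3 - <<'E'
from h import *
rel((.4245,.272,.02,30))
E
```

```text
t 19.93 p [0.4094 0.2666 0.2003] yaw 29.96 F [-0.7 -0.1 -0.3] w 0.997 g 0.0
[16.3, 2.7, 180.3] [0.03, 0.17, -0.04]
```

>>> step_arm(increments=[[[1,16.3,2.7,30,0,0,0],[1,16.3,2.7,70,0,0,0],[1,16.3,2.7,110,0,0,0],[1,16.3,2.7,145,0,0,0],[1,16.3,2.7,168,0,0,0],[1,16.3,2.7,178,0,0,0],[1,16.3,2.7,180,0,0,0],[1,16.3,2.7,180,0,0,0],[1,16.3,2.7,180,0,0,0]]])

```text
t: 20.68
eef_pos: [0.4264, 0.274, 0.0229]
tool_rot: [-0.0, 0.966, 0.258, 0.001]
contact_force: [-0.4, -0.2, 0.6]
gripper_width: 1.001
grasp_force: 0.0
```

>>> step_arm(increments=[[[-1,0,0,0,0,0,0],[-1,0,0,0,0,0,0],[-1,0,0,0,0,0,0],[-1,0,0,0,0,0,0],[-1,0,0,0,0,0,0],[-1,0,0,0,0,0,0]]], force=20)

```text
t: 21.18
eef_pos: [0.4258, 0.2739, 0.0226]
tool_rot: [0.0, 0.966, 0.259, 0.001]
contact_force: [-1.1, -2.0, 7.9]
gripper_width: 0.499
grasp_force: 19.4
```

```bash
python3 - <<'E'
from h import *
rel((.4245,.272,.02,120))
s=snap('scene',7)
cv2.imwrite('pics/c7.png',cv2.convertScaleAbs(crop(s,240,100,120,100,5),alpha=1.4))
E
```

```text
t 21.18 p [0.4258 0.2739 0.0226] yaw 30.0 F [-1.1 -2.   7.9] w 0.499 g 19.4
[-2.1, 0.9, 2.6] [0.09, -0.03, -90.0]
```

View pics/c7.png

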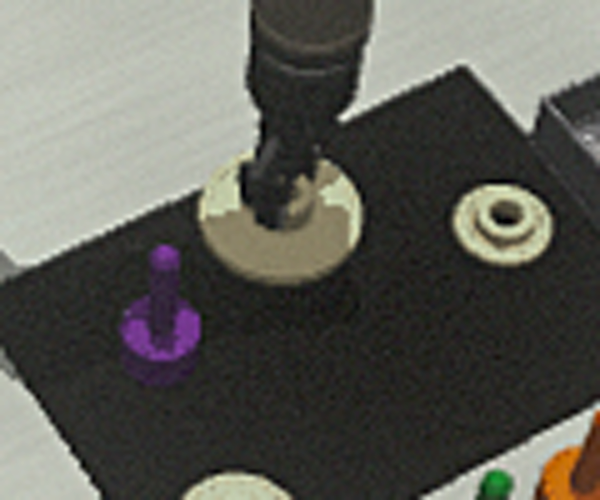

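The hub (285,200) is held across its diameter. I open, turn 90° and squeeze again to centre it in the other axis.

>>> step_arm(increments=[[[0.6,0,0,0,0,0,0],[1,0,0,0,0,0,0],[1,0,0,0,0,0,-7],[1,0,0,0,0,0,-14],[1,0,0,0,0,0,-21],[1,0,0,0,0,0,-28],[1,0,0,0,0,0,-35],[1,0,0,0,0,0,-42],[1,0,0,0,0,0,-49],[1,0,0,0,0,0,-56]]])

```text
t: 22.07
eef_pos: [0.4253, 0.2736, 0.0216]
tool_rot: [0.0, 0.729, 0.684, -0.0]
contact_force: [0.1, -0.3, 0.1]
gripper_width: 1.003
grasp_force: 0.0
```

>>> step_arm(increments=[[[1,0,0,0,0,0,-7],[1,0,0,0,0,0,-14],[1,0,0,0,0,0,-21],[1,0,0,0,0,0,-28],[1,0,0,0,0,0,-34],[1,0,0,0,0,0,-34],[1,0,0,0,0,0,-34],[1,0,0,0,0,0,-34]]])

```text
t: 22.73
eef_pos: [0.4253, 0.2737, 0.0216]
tool_rot: [-0.0, 0.502, 0.865, -0.0]
contact_force: [0.3, 0.5, 0.6]
gripper_width: 1.001
grasp_force: 0.0
```

```bash
python3 - <<'E'
from h import *
rel((.4258,.2739,.02,120))
E
```

```text
t 22.73 p [0.4253 0.2737 0.0216] yaw 119.8 F [0.3 0.5 0.6] w 1.001 g 0.0
[-0.1, 0.6, 1.6] [-0.0, -0.0, -0.2]
```

>>> step_arm(increments=[[[1,0,0,1.5,0,0,0],[1,0,0,1.5,0,0,0],[-1,0,0,1.5,0,0,0],[-1,0,0,1.5,0,0,0],[-1,0,0,1.5,0,0,0],[-1,0,0,1.5,0,0,0],[-1,0,0,1.5,0,0,0],[-1,0,0,1.5,0,0,0],[-1,0,0,1.5,0,0,0]]], force=50)

```text
t: 23.48
eef_pos: [0.4252, 0.2736, 0.0206]
tool_rot: [0.0, 0.5, 0.866, -0.0]
contact_force: [-2.4, -1.4, 6.4]
gripper_width: 0.489
grasp_force: 49.7
```

>>> step_arm(increments=[[[-1,0,0,-10,0,0,0],[-1,0,0,-40,0,0,0],[-1,0,0,-80,0,0,0],[-1,0,0,-120,0,0,0],[-1,0,0,-160,0,0,0],[-1,0,0,-195,0,0,0],[-1,0,0,-210,0,0,0],[-1,0,0,-210,0,0,0],[-1,0,0,-210,0,0,0],[-1,0,0,-210,0,0,0]]])

```text
t: 24.32
eef_pos: [0.4246, 0.2726, 0.2288]
tool_rot: [-0.0, 0.5, 0.866, -0.001]
contact_force: [0.3, -0.2, -2.2]
gripper_width: 0.495
grasp_force: 51.8
```

```bash
python3 - <<'E'
from h import *
rel((.6037,-.1855,.225,120))
E
```

```text
t 24.32 p [0.4246 0.2726 0.2288] yaw 119.97 F [ 0.3 -0.2 -2.2] w 0.495 g 51.8
[-486.3, -73.7, 4.3] [-0.13, 0.04, -0.03]
```

>>> step_arm(increments=[[[-1,-40,-6,0,0,0,0],[-1,-80,-12,0,0,0,0],[-1,-120,-18,0,0,0,0],[-1,-160,-24,0,0,0,0],[-1,-200,-30,0,0,0,0],[-1,-240,-36,0,0,0,0],[-1,-280,-42,0,0,0,0],[-1,-320,-48,0,0,0,0],[-1,-360,-54,0,0,0,0],[-1,-400,-60,0,0,0,0]]])

```text
t: 25.15
eef_pos: [0.5723, -0.1048, 0.2277]
tool_rot: [-0.002, 0.5, 0.866, -0.001]
contact_force: [0.8, 0.1, -2.7]
gripper_width: 0.496
grasp_force: 51.7
```

>>> step_arm(increments=[[[-1,-35,-6,0,0,0,0],[-1,-65,-10,0,0,0,0],[-1,-82,-13,0,0,0,0],[-1,-86,-13.7,0,0,0,0],[-1,-86,-13.7,0,0,0,0],[-1,-86,-13.7,0,0,0,0],[-1,-86,-13.7,0,0,0,0],[-1,-86,-13.7,0,0,0,0],[-1,-86,-13.7,0,0,0,0]]])

```text
t: 25.9
eef_pos: [0.6042, -0.1826, 0.2304]
tool_rot: [0.0, 0.499, 0.866, -0.0]
contact_force: [-0.2, 0.2, -2.3]
gripper_width: 0.491
grasp_force: 51.7
```

```bash
python3 - <<'E'
from h import *
rel((.6037,-.1855,.19,120))
s=snap('scene',8)
cv2.imwrite('pics/c8.png',cv2.convertScaleAbs(crop(s,140,150,140,110,5),alpha=1.4))
q=proj(s,[(.6037,-.1855,.168),(.6037,-.1855,.088)]); print((q-[140,150]+.5)*5-.5)
E
```

```text
t 25.9 p [ 0.6042 -0.1826  0.2304] yaw 120.11 F [-0.2  0.2 -2.3] w 0.491 g 51.7
[-2.2, -1.9, 40.4] [-0.0, 0.01, 0.11]
[[301.88106382 330.50233264]
 [316.55578015 391.19477967]]
```

View pics/c8.png

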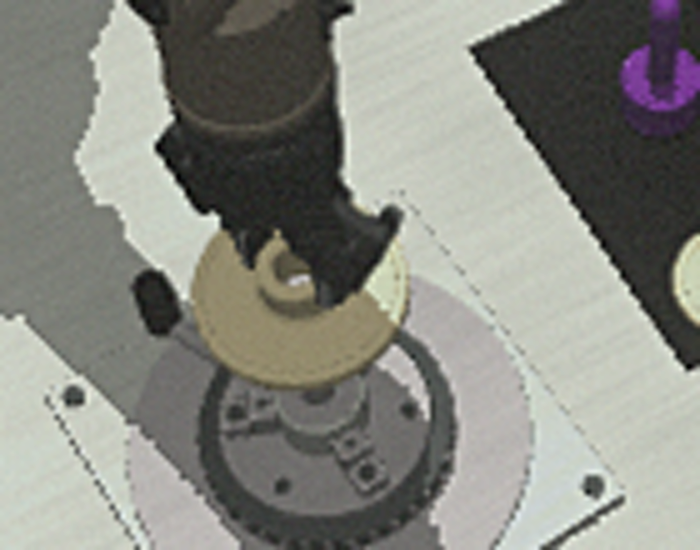

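The wheel hangs over the post with its bore at (298,278). The predicted base-top centre is close to what is seen. I align and descend gently.

>>> step_arm(increments=[[[-1,-2,-1.7,0,0,0,0],[-1,-2,-1.7,15,0,0,0],[-1,-2,-1.7,25,0,0,0],[-1,-2,-1.7,32,0,0,0],[-1,-2,-1.7,37,0,0,0],[-1,-2,-1.7,40,0,0,0],[-1,-2,-1.7,43,0,0,0],[-1,-2,-1.7,43,0,0,0]]])

```text
t: 26.62
eef_pos: [0.6037, -0.1865, 0.1865]
tool_rot: [-0.0, 0.5, 0.866, -0.0]
contact_force: [-0.6, -0.1, -2.1]
gripper_width: 0.49
grasp_force: 51.7
```

```bash
python3 - <<'E'
from h import *
rel((.6037,-.1855,.16,120))
E
```

```text
t 26.62 p [ 0.6037 -0.1865  0.1865] yaw 119.99 F [-0.6 -0.1 -2.1] w 0.49 g 51.7
[0.9, 0.6, 26.5] [-0.02, -0.04, -0.01]
```

>>> step_arm(increments=[[[-1,0.5,0.3,3,0,0,0],[-1,0.5,0.3,7,0,0,0],[-1,0.5,0.3,11,0,0,0],[-1,0.5,0.3,15,0,0,0],[-1,0.5,0.3,15,0,0,0]]])

```text
t: 27.03
eef_pos: [0.6033, -0.1861, 0.1711]
tool_rot: [-0.001, 0.5, 0.866, -0.0]
contact_force: [-1.0, -0.3, -3.1]
gripper_width: 0.495
grasp_force: 51.7
```

>>> step_arm(increments=[[[-1,0,0,6,0,0,0],[-1,0,0,12,0,0,0],[-1,0,0,18,0,0,0],[-1,0,0,24,0,0,0],[-1,0,0,30,0,0,0],[-1,0,0,36,0,0,0],[-1,0,0,42,0,0,0],[-1,0,0,42,0,0,0]]])

```text
t: 27.7
eef_pos: [0.603, -0.186, 0.1285]
tool_rot: [-0.001, 0.5, 0.866, -0.0]
contact_force: [-0.5, -0.8, -2.9]
gripper_width: 0.494
grasp_force: 51.7
```

```bash
python3 - <<'E'
from h import *
rel((.6037,-.1855,.1086,120))
E
```

```text
t 27.7 p [ 0.603  -0.186   0.1285] yaw 119.99 F [-0.5 -0.8 -2.9] w 0.494 g 51.7
[0.1, 0.9, 19.9] [-0.09, -0.08, -0.01]
```

>>> step_arm(increments=[[[-1,0,0,6,0,0,0],[-1,0,0,12,0,0,0],[-1,0,0,16,0,0,0],[-1,0,0,18.5,0,0,0],[-1,0,0,20,0,0,0],[-1,0,0,20.5,0,0,0],[-1,0,0,20.5,0,0,0]]])

```text
t: 28.28
eef_pos: [0.6039, -0.186, 0.1097]
tool_rot: [0.0, 0.5, 0.866, 0.0]
contact_force: [-0.7, 0.1, -2.9]
gripper_width: 0.494
grasp_force: 51.8
```

>>> step_arm(increments=[[[-1,0,0,1,0,0,0],[-1,0,0,2,0,0,0],[-1,0,0,2,0,0,0]]])

```text
t: 28.53
eef_pos: [0.6043, -0.186, 0.1087]
tool_rot: [0.0, 0.5, 0.866, -0.0]
contact_force: [-2.0, -1.1, 4.2]
gripper_width: 0.494
grasp_force: 52.3
```

Contact at the expected height. Release and rise.

>>> step_arm(increments=[[[0.1,0,0,0,0,0,0],[0.4,0,0,0,0,0,0],[1,0,0,0,0,0,0],[1,0,0,0,0,0,0],[1,0,0,-20,0,0,0],[1,0,0,-60,0,0,0],[1,0,0,-100,0,0,0],[1,0,0,-120,0,0,0],[1,0,0,-120,0,0,0],[1,0,0,-120,0,0,0]]])

```text
t: 29.37
eef_pos: [0.6046, -0.1861, 0.229]
tool_rot: [0.001, 0.5, 0.866, 0.0]
contact_force: [-0.9, -0.2, -0.0]
gripper_width: 0.999
grasp_force: 0.0
```

>>> step_arm(increments=[[[1,40,3,0,0,0,0],[1,80,6,0,0,0,0],[1,120,9,0,0,0,0],[1,140,12,0,0,0,0],[1,140,12,0,0,0,0],[1,140,12,0,0,0,0]]])

```text
t: 29.87
eef_pos: [0.5432, -0.0581, 0.2266]
tool_rot: [-0.001, 0.499, 0.867, -0.001]
contact_force: [0.1, -0.8, -0.7]
gripper_width: 0.998
grasp_force: 0.0
```

```bash
python3 - <<'E'
from h import *
s=snap('scene',9); t=snap('top',9)
for n,m,p,k in[('w88',lambda x,y:wheel(x,y,.044),(.633,.105),{}),('w72',lambda x,y:wheel(x,y,.036),(.5132,.412),{})]:
    print(n,[(a.round(4),round(f,2)) for a,f in(fit([t],m,p,margin=0,**k),fit([s],m,p,margin=0,**k))])
rel((.633,.1045,.1,30),(.633,.1045,.006,120),(.633,.1045,.006,30))
g=cv2.convertScaleAbs(crop(s,140,120,240,180,3.3),alpha=1.4); cv2.imwrite('pics/c9.png',g)
E
```

```text
w88 [(array([0.6333, 0.1038]), np.float64(0.75)), (array([0.6328, 0.1058]), np.float64(0.78))]
w72 [(array([0.5133, 0.4109]), np.float64(0.97)), (array([0.5141, 0.4124]), np.float64(0.85))]
t 29.97 p [ 0.5442 -0.0603  0.2266] yaw 119.9 F [ 1.   0.2 -0.4] w 1.003 g 0.0
[98.5, 159.3, 126.4] [-0.08, 0.04, 89.9]
[98.5, 159.4, 220.4] [-0.08, -0.03, -0.1]
[98.5, 159.4, 220.4] [-0.08, 0.04, 89.9]
```

View pics/c9.png

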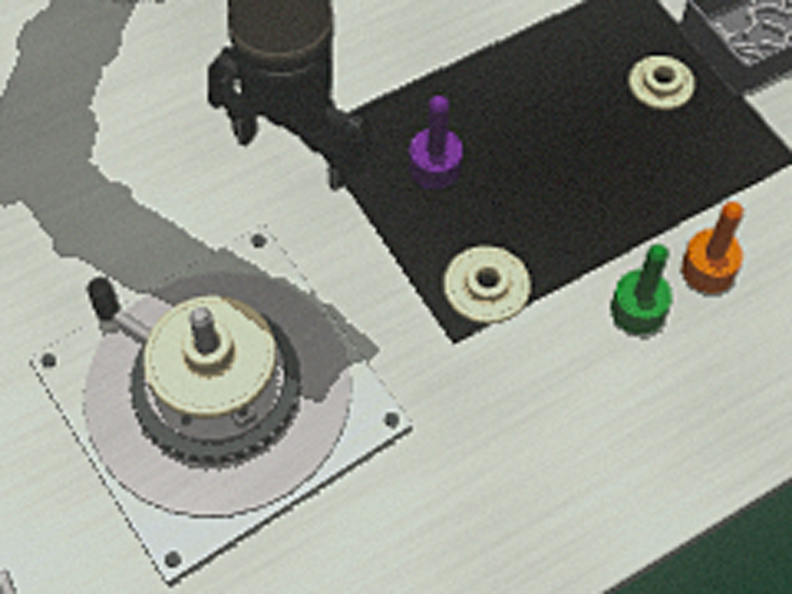

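The 120 wheel is seated flat (210,350 in the crop). The 88 is at (487,282) and the 72 at (662,80), neither moved. On to the 88.

>>> step_arm(increments=[[[1,20,33,0,0,0,0],[1,40,66,0,0,0,0],[1,60,99,20,0,0,0],[1,80,130,40,0,0,0],[1,98,159,60,0,0,0],[1,98,159,100,0,0,0],[1,98,159,125,0,0,0],[1,98,159,125,0,0,0],[1,98,159,125,0,0,0],[1,98,159,125,0,0,0]]])

```text
t: 30.8
eef_pos: [0.6342, 0.1048, 0.1037]
tool_rot: [0.0, 0.501, 0.865, 0.001]
contact_force: [0.2, 0.6, 1.3]
gripper_width: 1.0
grasp_force: 0.0
```

```bash
python3 - <<'E'
from h import *
rel((.634,.1053,.007,120))
E
```

```text
t 30.8 p [0.6342 0.1048 0.1037] yaw 119.87 F [0.2 0.6 1.3] w 1.0 g 0.0
[0.6, -0.1, 96.7] [0.08, 0.01, -0.13]
```

>>> step_arm(increments=[[[1,0.5,0,35,0,0,0],[1,0.5,0,65,0,0,0],[1,0.5,0,83,0,0,0],[1,0.5,0,92,0,0,0],[1,0.5,0,95,0,0,0],[1,0.5,0,96,0,0,0],[1,0.5,0,96,0,0,0],[1,0.5,0,96,0,0,0]]])

```text
t: 31.47
eef_pos: [0.6339, 0.1064, 0.0083]
tool_rot: [0.001, 0.5, 0.866, 0.001]
contact_force: [0.1, -0.7, 0.5]
gripper_width: 1.0
grasp_force: 0.0
```

>>> step_arm(increments=[[[-1,0,0,0,0,0,0],[-1,0,0,0,0,0,0],[-1,0,0,0,0,0,0],[-1,0,0,0,0,0,0],[-1,0,0,0,0,0,0],[-1,0,0,0,0,0,0]]], force=20)

```text
t: 31.97
eef_pos: [0.633, 0.106, 0.0072]
tool_rot: [0.0, 0.5, 0.866, -0.0]
contact_force: [-1.6, -1.2, 5.2]
gripper_width: 0.492
grasp_force: 20.2
```

>>> step_arm(increments=[[[0.6,0,0,0,0,0,0],[1,0,0,0,0,0,0],[1,0,0,0,0,0,7],[1,0,0,0,0,0,14],[1,0,0,0,0,0,21],[1,0,0,0,0,0,28],[1,0,0,0,0,0,35],[1,0,0,0,0,0,42],[1,0,0,0,0,0,49],[1,0,0,0,0,0,56]]])

```text
t: 32.8
eef_pos: [0.6326, 0.1061, 0.0063]
tool_rot: [-0.0, 0.85, 0.527, -0.0]
contact_force: [-0.5, 0.1, -0.3]
gripper_width: 1.0
grasp_force: 0.0
```

>>> step_arm(increments=[[[1,0,0,0,0,0,7],[1,0,0,0,0,0,14],[1,0,0,0,0,0,21],[1,0,0,0,0,0,28],[1,0,0,0,0,0,34],[1,0,0,0,0,0,34],[1,0,0,0,0,0,34],[1,0,0,0,0,0,34]]])

```text
t: 33.47
eef_pos: [0.6327, 0.106, 0.0065]
tool_rot: [0.0, 0.966, 0.26, -0.0]
contact_force: [-0.5, -0.3, 0.9]
gripper_width: 1.001
grasp_force: 0.0
```

```bash
python3 - <<'E'
from h import *
rel((.633,.106,.007,30))
E
```

```text
t 33.47 p [0.6327 0.106  0.0065] yaw 30.17 F [-0.5 -0.3  0.9] w 1.001 g 0.0
[0.3, 0.2, -0.5] [-0.0, 0.01, 0.17]
```

>>> step_arm(increments=[[[-1,0.3,0,0,0,0,0],[-1,0.3,0,0,0,0,0],[-1,0.3,0,0,0,0,0],[-1,0.3,0,0,0,0,0],[-1,0.3,0,0,0,0,0],[-1,0.3,0,0,0,0,0],[-1,0.3,0,0,0,0,0]]], force=45)

```text
t: 34.05
eef_pos: [0.6331, 0.106, 0.0071]
tool_rot: [0.0, 0.966, 0.259, 0.0]
contact_force: [-2.6, -1.2, 4.7]
gripper_width: 0.49
grasp_force: 45.1
```

>>> step_arm(increments=[[[-1,0,0,-10,0,0,0],[-1,0,0,-40,0,0,0],[-1,0,0,-80,0,0,0],[-1,0,0,-120,0,0,0],[-1,0,0,-160,0,0,0],[-1,0,0,-195,0,0,0],[-1,0,0,-210,0,0,0],[-1,0,0,-210,0,0,0],[-1,0,0,-210,0,0,0]]])

```text
t: 34.8
eef_pos: [0.6333, 0.1062, 0.2177]
tool_rot: [0.0, 0.966, 0.259, 0.001]
contact_force: [-0.4, -0.1, -2.0]
gripper_width: 0.491
grasp_force: 45.8
```

```bash
python3 - <<'E'
from h import *
rel((.6037,-.1858,.216,30))
E
```

```text
t 34.8 p [0.6333 0.1062 0.2177] yaw 29.99 F [-0.4 -0.1 -2. ] w 0.491 g 45.8
[-171.6, 238.1, 1.6] [0.05, -0.11, -0.01]
```

>>> step_arm(increments=[[[-1,-23,32,0,0,0,0],[-1,-46,64,0,0,0,0],[-1,-69,96,0,0,0,0],[-1,-92,128,0,0,0,0],[-1,-115,160,0,0,0,0],[-1,-138,192,0,0,0,0],[-1,-158,219,0,0,0,0],[-1,-168,233,0,0,0,0],[-1,-171.5,238,0,0,0,0],[-1,-171.5,238,0,0,0,0]]])

```text
t: 35.63
eef_pos: [0.602, -0.1876, 0.2146]
tool_rot: [-0.001, 0.966, 0.257, -0.001]
contact_force: [-0.5, -0.3, 0.3]
gripper_width: 0.49
grasp_force: 45.8
```

>>> step_arm(increments=[[[-1,0,0,0,0,0,0],[-1,0,0,0,0,0,0],[-1,0,0,0,0,0,0],[-1,0,0,0,0,0,0]]])

```text
t: 35.97
eef_pos: [0.6038, -0.1838, 0.2167]
tool_rot: [-0.0, 0.966, 0.26, 0.0]
contact_force: [0.3, 0.3, -0.9]
gripper_width: 0.493
grasp_force: 45.8
```

```bash
python3 - <<'E'
from h import *
rel((.6037,-.1858,.17,30))
E
```

```text
t 35.97 p [ 0.6038 -0.1838  0.2167] yaw 30.14 F [ 0.3  0.3 -0.9] w 0.493 g 45.8
[-1.1, 1.7, 46.7] [-0.02, -0.02, 0.14]
```

>>> step_arm(increments=[[[-1,-0.3,0.5,10,0,0,0],[-1,-0.3,0.5,20,0,0,0],[-1,-0.3,0.5,28,0,0,0],[-1,-0.3,0.5,34,0,0,0],[-1,-0.3,0.5,38,0,0,0],[-1,-0.3,0.5,41,0,0,0],[-1,-0.3,0.5,43,0,0,0],[-1,-0.3,0.5,43,0,0,0]]])

```text
t: 36.63
eef_pos: [0.6033, -0.1863, 0.1733]
tool_rot: [-0.0, 0.966, 0.259, -0.0]
contact_force: [-0.3, 0.3, -1.3]
gripper_width: 0.491
grasp_force: 45.8
```

```bash
python3 - <<'E'
from h import *
rel((.6037,-.1858,.131,30))
E
```

```text
t 36.63 p [ 0.6033 -0.1863  0.1733] yaw 29.98 F [-0.3  0.3 -1.3] w 0.491 g 45.8
[0.6, -0.2, 42.3] [-0.02, 0.01, -0.02]
```

>>> step_arm(increments=[[[-1,0.4,0,5,0,0,0],[-1,0.4,0,10,0,0,0],[-1,0.4,0,16,0,0,0],[-1,0.4,0,22,0,0,0],[-1,0.4,0,28,0,0,0],[-1,0.4,0,34,0,0,0],[-1,0.4,0,38,0,0,0],[-1,0.4,0,40,0,0,0],[-1,0.4,0,40,0,0,0]]])

```text
t: 37.38
eef_pos: [0.6035, -0.186, 0.133]
tool_rot: [-0.0, 0.966, 0.259, -0.0]
contact_force: [0.2, 0.7, -0.5]
gripper_width: 0.492
grasp_force: 45.8
```

>>> step_arm(increments=[[[-1,0,0,1,0,0,0],[-1,0,0,2,0,0,0],[-1,0,0,2.7,0,0,0],[-1,0,0,2.7,0,0,0]]])

```text
t: 37.72
eef_pos: [0.6039, -0.1862, 0.1312]
tool_rot: [0.0, 0.966, 0.259, 0.0]
contact_force: [-0.4, 0.4, -0.5]
gripper_width: 0.49
grasp_force: 45.8
```

>>> step_arm(increments=[[[-1,0,0,1,0,0,0],[-1,0,0,1.5,0,0,0],[-1,0,0,1.5,0,0,0]]])

```text
t: 37.97
eef_pos: [0.6041, -0.1862, 0.131]
tool_rot: [0.0, 0.966, 0.259, 0.0]
contact_force: [-4.4, 0.9, 10.0]
gripper_width: 0.492
grasp_force: 46.8
```

Seated. Release, rise, and head for the 72 wheel.

>>> step_arm(increments=[[[0.1,0,0,-1,0,0,0],[0.4,0,0,-1,0,0,0],[1,0,0,-1,0,0,0],[1,0,0,-1,0,0,0],[1,0,0,-20,0,0,0],[1,0,0,-50,0,0,0],[1,0,0,-75,0,0,0],[1,0,0,-85,0,0,0],[1,0,0,-85,0,0,0],[1,0,0,-85,0,0,0]]])

```text
t: 38.8
eef_pos: [0.6036, -0.1862, 0.2139]
tool_rot: [0.0, 0.966, 0.259, -0.0]
contact_force: [-0.3, -0.6, -0.3]
gripper_width: 0.995
grasp_force: 0.0
```

```bash
python3 - <<'E'
from h import *
rel((.514,.412,.2,30))
E
```

```text
t 38.8 p [ 0.6036 -0.1862  0.2139] yaw 29.98 F [-0.3 -0.6 -0.3] w 0.995 g 0.0
[221.3, -562.9, 13.8] [0.01, 0.01, -0.02]
```

>>> step_arm(increments=[[[1,14,-36,0,0,0,0],[1,28,-72,0,0,0,0],[1,42,-108,0,0,0,0],[1,56,-144,0,0,0,0],[1,70,-180,0,0,0,0],[1,84,-216,0,0,0,0],[1,98,-252,0,0,0,0],[1,112,-288,0,0,0,0],[1,125,-320,0,0,0,0],[1,125,-320,0,0,0,0]]])

```text
t: 39.63
eef_pos: [0.5486, 0.1624, 0.2131]
tool_rot: [-0.002, 0.964, 0.264, -0.001]
contact_force: [0.3, 0.6, 0.9]
gripper_width: 1.002
grasp_force: 0.0
```

```bash
python3 - <<'E'
from h import *
s=snap('scene',10); t=snap('top',10)
m=lambda x,y:wheel(x,y,.036)
print([(a.round(4),round(f,2)) for a,f in(fit([t],m,(.5135,.411),margin=2),fit([s],m,(.5135,.411),margin=2))])
rel((.514,.412,.1,30))
a=np.hstack([crop(s,135,150,110,120,3.6),crop(t,130,165,110,120,3.6)]); cv2.imwrite('pics/c10.png',cv2.convertScaleAbs(a,alpha=1.4))
E
```

```text
[(array([0.5131, 0.4105]), np.float64(0.98)), (array([0.5135, 0.4126]), np.float64(0.91))]
t 39.73 p [0.5506 0.155  0.2125] yaw 30.22 F [ 0.8 -1.5  0.3] w 1.0 g 0.0
[98.1, -240.3, 112.6] [-0.07, 0.16, 0.22]
```

View pics/c10.png

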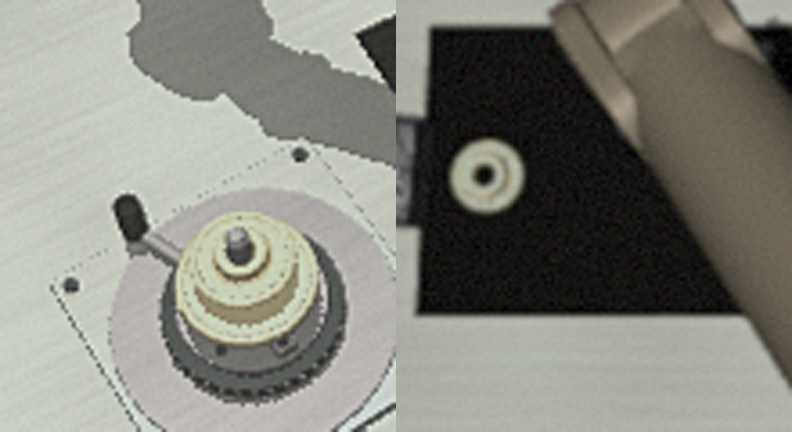

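The 88 is seated on the 120 (240,250). The 72 is still in place (487,176), and the bin's edge is close to it, so I approach with fingers at ±45° and partly open.

```bash
python3 - <<'E'
from h import *
t=load('top',10); print(back(t,(135.8,213),.055),back(t,(135.8,213),.0))
E
```

```text
[0.5100126  0.46334951 0.055     ] [0.51509207 0.48245022 0.        ]
```

>>> step_arm(increments=[[[0.4,0,0,0,0,0,0],[0.4,0,0,0,0,0,0],[0.4,14,-36,0,0,0,-5],[0.4,28,-72,0,0,0,-10],[0.4,42,-108,0,0,0,-15],[0.4,56,-144,0,0,0,-15],[0.4,70,-180,0,0,0,-15],[0.4,84,-216,0,0,0,-15],[0.4,94,-234,0,0,0,-15],[0.4,94,-234,0,0,0,-15]]])

```text
t: 40.57
eef_pos: [0.5147, 0.4079, 0.2141]
tool_rot: [-0.002, 0.923, 0.385, -0.0]
contact_force: [0.4, -0.4, -0.4]
gripper_width: 0.698
grasp_force: 0.0
```

>>> step_arm(increments=[[[0.4,0,0,0,0,0,0],[0.4,0,0,20,0,0,0],[0.4,0,0,60,0,0,0],[0.4,0,0,90,0,0,0],[0.4,0,0,100,0,0,0],[0.4,0,0,100,0,0,0],[0.4,0,0,100,0,0,0]]])

```text
t: 41.15
eef_pos: [0.5177, 0.402, 0.115]
tool_rot: [0.0, 0.924, 0.382, 0.0]
contact_force: [0.3, 0.6, 0.2]
gripper_width: 0.704
grasp_force: 0.0
```

```bash
python3 - <<'E'
from h import *
rel((.5137,.4125,.007,45))
E
```

```text
t 41.15 p [0.5177 0.402  0.115 ] yaw 44.86 F [0.3 0.6 0.2] w 0.704 g 0.0
[4.5, -10.3, 108.0] [0.02, 0.0, -0.14]
```

>>> step_arm(increments=[[[0.4,4.5,-10.2,10,0,0,0],[0.4,4.5,-10.2,40,0,0,0],[0.4,4.5,-10.2,70,0,0,0],[0.4,4.5,-10.2,92,0,0,0],[0.4,4.5,-10.2,102,0,0,0],[0.4,4.5,-10.2,107,0,0,0],[0.4,4.5,-10.2,107.5,0,0,0],[0.4,4.5,-10.2,107.5,0,0,0]]])

```text
t: 41.82
eef_pos: [0.5133, 0.4149, 0.0085]
tool_rot: [-0.001, 0.924, 0.383, 0.001]
contact_force: [0.8, 0.5, 0.1]
gripper_width: 0.698
grasp_force: 0.0
```

>>> step_arm(increments=[[[-1,0,0,0,0,0,0],[-1,0,0,0,0,0,0],[-1,0,0,0,0,0,0],[-1,0,0,0,0,0,0],[-1,0,0,0,0,0,0],[-1,0,0,0,0,0,0]]], force=20)

```text
t: 42.32
eef_pos: [0.5135, 0.4147, 0.009]
tool_rot: [-0.0, 0.924, 0.382, 0.001]
contact_force: [-0.8, -0.5, 6.2]
gripper_width: 0.498
grasp_force: 20.0
```

>>> step_arm(increments=[[[0.4,0,0,0,0,0,0],[0.4,0,0,0,0,0,0],[0.4,0,0,0,0,0,-7],[0.4,0,0,0,0,0,-14],[0.4,0,0,0,0,0,-21],[0.4,0,0,0,0,0,-28],[0.4,0,0,0,0,0,-35],[0.4,0,0,0,0,0,-42],[0.4,0,0,0,0,0,-49],[0.4,0,0,0,0,0,-56]]])

```text
t: 43.15
eef_pos: [0.5127, 0.4134, 0.0069]
tool_rot: [0.0, 0.634, 0.773, -0.0]
contact_force: [-0.4, 0.3, 0.4]
gripper_width: 0.703
grasp_force: 0.0
```

>>> step_arm(increments=[[[0.4,0,0,0,0,0,-7],[0.4,0,0,0,0,0,-14],[0.4,0,0,0,0,0,-21],[0.4,0,0,0,0,0,-28],[0.4,0,0,0,0,0,-34],[0.4,0,0,0,0,0,-34],[0.4,0,0,0,0,0,-34],[0.4,0,0,0,0,0,-34]]])

```text
t: 43.82
eef_pos: [0.5126, 0.4135, 0.0069]
tool_rot: [0.0, 0.384, 0.923, -0.0]
contact_force: [-0.4, -0.1, 1.1]
gripper_width: 0.699
grasp_force: 0.0
```

>>> step_arm(increments=[[[-1,0,0,0,0,0,0],[-1,0,0,0,0,0,0],[-1,0,0,0,0,0,0],[-1,0,0,0,0,0,0],[-1,0,0,0,0,0,0],[-1,0,0,0,0,0,0]]], force=45)

```text
t: 44.32
eef_pos: [0.5127, 0.4138, 0.0075]
tool_rot: [0.0, 0.383, 0.924, 0.0]
contact_force: [-0.8, -1.7, 5.0]
gripper_width: 0.488
grasp_force: 45.2
```

>>> step_arm(increments=[[[-1,0,0,-10,0,0,0],[-1,0,0,-40,0,0,0],[-1,0,0,-80,0,0,0],[-1,0,0,-120,0,0,0],[-1,0,0,-160,0,0,0],[-1,0,0,-195,0,0,0],[-1,0,0,-210,0,0,0],[-1,0,0,-210,0,0,0],[-1,0,0,-210,0,0,0]]])

```text
t: 45.07
eef_pos: [0.5127, 0.4136, 0.2174]
tool_rot: [0.001, 0.383, 0.924, 0.0]
contact_force: [-0.7, -1.2, -0.4]
gripper_width: 0.49
grasp_force: 45.8
```

```bash
python3 - <<'E'
from h import *
rel((.6037,-.186,.216,135))
E
```

```text
t 45.07 p [0.5127 0.4136 0.2174] yaw 134.97 F [-0.7 -1.2 -0.4] w 0.49 g 45.8
[-488.5, -359.4, 1.3] [0.06, 0.04, -0.03]
```

>>> step_arm(increments=[[[-1,-32,-23.5,0,0,0,0],[-1,-64,-47,0,0,0,0],[-1,-96,-70.5,0,0,0,0],[-1,-128,-94,0,0,0,0],[-1,-160,-117.5,0,0,0,0],[-1,-192,-141,0,0,0,0],[-1,-224,-164.5,0,0,0,0],[-1,-256,-188,0,0,0,0],[-1,-288,-211.5,0,0,0,0],[-1,-320,-235,0,0,0,0]]])

```text
t: 45.9
eef_pos: [0.5713, 0.0184, 0.2146]
tool_rot: [-0.002, 0.383, 0.924, -0.001]
contact_force: [0.8, 0.7, -0.3]
gripper_width: 0.486
grasp_force: 45.8
```

>>> step_arm(increments=[[[-1,-32,-23.5,0,0,0,0],[-1,-64,-47,0,0,0,0],[-1,-96,-70.5,0,0,0,0],[-1,-128,-94,0,0,0,0],[-1,-152,-112,0,0,0,0],[-1,-163,-120,0,0,0,0],[-1,-168.5,-124.4,0,0,0,0],[-1,-168.5,-124.4,0,0,0,0],[-1,-168.5,-124.4,0,0,0,0],[-1,-168.5,-124.4,0,0,0,0]]])

```text
t: 46.73
eef_pos: [0.6035, -0.1831, 0.2168]
tool_rot: [-0.0, 0.381, 0.925, 0.0]
contact_force: [0.4, 0.7, -0.4]
gripper_width: 0.487
grasp_force: 45.8
```

>>> step_arm(increments=[[[-1,0,0,0,0,0,0],[-1,0,0,0,0,0,0],[-1,0,0,0,0,0,0],[-1,0,0,0,0,0,0],[-1,0,0,0,0,0,0],[-1,0,0,0,0,0,0]]])

```text
t: 47.23
eef_pos: [0.6037, -0.186, 0.217]
tool_rot: [0.0, 0.383, 0.924, -0.0]
contact_force: [0.2, -0.0, 0.2]
gripper_width: 0.492
grasp_force: 45.8
```

```bash
python3 - <<'E'
from h import *
rel((.6037,-.186,.174,135))
E
```

```text
t 47.23 p [ 0.6037 -0.186   0.217 ] yaw 134.99 F [ 0.2 -0.   0.2] w 0.492 g 45.8
[-0.0, -0.0, 43.0] [-0.0, 0.01, -0.01]
```

>>> step_arm(increments=[[[-1,0,0,12,0,0,0],[-1,0,0,24,0,0,0],[-1,0,0,34,0,0,0],[-1,0,0,40,0,0,0],[-1,0,0,44,0,0,0],[-1,0,0,47,0,0,0],[-1,0,0,50,0,0,0],[-1,0,0,50,0,0,0]]])

```text
t: 47.9
eef_pos: [0.6036, -0.186, 0.1665]
tool_rot: [-0.0, 0.383, 0.924, 0.0]
contact_force: [-0.2, -0.2, -1.7]
gripper_width: 0.484
grasp_force: 45.8
```

>>> step_arm(increments=[[[-1,0,0,4,0,0,0],[-1,0,0,8,0,0,0],[-1,0,0,12,0,0,0],[-1,0,0,15,0,0,0],[-1,0,0,17,0,0,0],[-1,0,0,18,0,0,0],[-1,0,0,18.5,0,0,0],[-1,0,0,18.5,0,0,0]]])

```text
t: 48.57
eef_pos: [0.6037, -0.186, 0.1495]
tool_rot: [0.0, 0.383, 0.924, -0.0]
contact_force: [-3.8, 0.0, 7.8]
gripper_width: 0.487
grasp_force: 46.6
```

Seated at the expected height. Release, back off, look.

>>> step_arm(increments=[[[0.1,0,0,-1,0,0,0],[0.4,0,0,-1,0,0,0],[1,0,0,-1,0,0,0],[1,0,0,-1,0,0,0],[1,0,0,-20,0,0,0],[1,0,0,-50,0,0,0],[1,0,0,-75,0,0,0],[1,0,0,-80,0,0,0],[1,0,0,-80,0,0,0]]])

```text
t: 49.32
eef_pos: [0.6049, -0.1858, 0.2305]
tool_rot: [0.002, 0.383, 0.924, 0.0]
contact_force: [0.2, -0.5, -0.7]
gripper_width: 0.999
grasp_force: 0.0
```

>>> step_arm(increments=[[[1,30,20,0,0,0,0],[1,60,40,0,0,0,0],[1,90,60,0,0,0,0],[1,120,80,0,0,0,0],[1,140,95,0,0,0,0],[1,140,95,0,0,0,0],[1,140,95,0,0,0,0],[1,140,95,0,0,0,0]]])

```text
t: 49.98
eef_pos: [0.5717, -0.021, 0.2273]
tool_rot: [-0.001, 0.383, 0.924, -0.001]
contact_force: [-0.3, -0.5, 0.7]
gripper_width: 0.998
grasp_force: 0.0
```

```bash
python3 - <<'E'
from h import *
rel()
s=snap('scene',11); t=snap('top',11)
a=np.hstack([crop(s,150,150,110,110,3.6),crop(t,265,135,110,110,3.6)]); cv2.imwrite('pics/c11.png',cv2.convertScaleAbs(a,alpha=1.4))
E
```

```text
t 49.98 p [ 0.5717 -0.021   0.2273] yaw 134.94 F [-0.3 -0.5  0.7] w 0.998 g 0.0
```

View pics/c11.png

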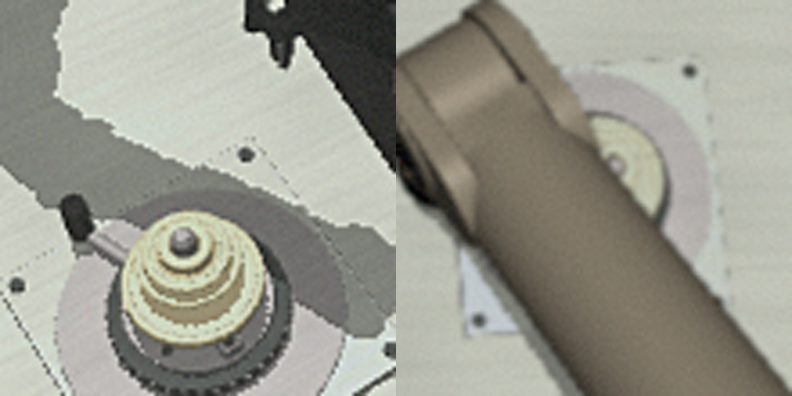

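All three wheels are stacked level on the post (185,270), the handle is still at its tight position (75,215), and the robot is clear.

```bash
python3 -c "
from station import bot
print(bot.hand_in())"
```

```text
the job is handed in; nothing more can be done
None
```

I handed the job in at about 50 s: the arbor is gripped in the chuck (about 17 N at the handle), and the 120, 88 and 72 mm wheels (the 104 was absent) are stacked hub up, each seated with contact at its expected height; the hand-in call returned no verdict.

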